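# Assemble a demountable infrared liquid cell and clamp it

## Robot

A 7-joint arm with a two-finger parallel gripper is mounted at the origin on a cart in front of the work surface, level with it; the furniture and walls round the work are solid. World frame = base frame: x ahead of the robot, y to its left, z up, the work surface at z = 0. Lengths are in m, angles in degrees, forces in N, time in s.
With the tool pointing down it reaches from about 0.4 to 0.75 m from the base axis. Payload 19.5 kg.
Tool frame: the origin (TCP) lies on the centre line of the jaws, within the pads' length; the fingertips stand 25 mm ahead of it and the grasp point (between the pads) lies 6 mm ahead of it (arm.tcp_to_tips is the distance from the TCP to the fingertips, in m); z points along the fingers, x is the direction in which the jaws open and shut, and the axes are right-handed (so a half turn about z gives the same grasp; the last joint's range is limited). The gripper opens to 85 mm and grips with 20 to 120 N. Pads are 22 mm wide; open, the fingers measure 114 mm over their backs; the gripper's body (76 mm by 85 mm) begins 54 mm behind the grasp point. The pads swing forward as they close: fully open they stand 13 mm farther back than shut.
Start: joints at [61.897, 40.479, -1.581, 85.061, 1.261, 54.483, -4.326], TCP at [0.249, -0.518, 0.256] pointing down, gripper open.
Joint ranges: [-155.06, 155.06], [-18.47, 123.98], [-90, 86.84], [0, 140.48], [-83.41, 263.41], [0, 116], [-161.91, 161.91]. Speed limits (degrees/s): [108.29, 108.29, 147.25, 147.25, 172.46, 172.46, 172.46].

## Interface

Orientations are given as a 3x3 rotation matrix whose columns are the frame's x, y, z axes.
In Python, from workcell import arm gives the robot as it stands.
- The arm moves only by the tool step_arm, never from a script. Its argument "commands" is a list that holds one entry, the list of rows, each a list of 7 numbers: the shift along the tool's x, y, z in m, then the turn, a rotation vector about the tool's x, y, z in rad, then the gripper's target within -1 to 1 (fully open at 1, half-way at 0, shut at -1). In form: [[[x, y, z, wx, wy, wz, fingers], ...]]. A call has 1 to 8 rows; each row is the pose to reach, as a shift and turn from the pose measured when the call began, along the tool's axes at that moment; what a row does not reach only later rows make up. A row lasts 1/12 s, in which the tool goes at most 41.7 mm and 7.16 degrees, less where a joint would pass 70% of its speed; a pose out of reach is approached as far as the arm can. A call with a gripper value outside its range is refused whole. The fingers move at their own pace and stop on an object; the grip force is fixed at half the most. Time passes only in rows, so rows that repeat a pose let the fingers close. It gives the time, the measured TCP pose, the force and the opening at its end, in the units of the state.
- arm.read_state(): the state, without advancing time (a new reading comes with each control period).
- arm.read_camera(name): name is "side" or "top" or "wrist"; returns a dict with "pixels" (384x512x3 uint8, blue, green, red), "camera_matrix" (3x3 intrinsics, pixels), "R" (3x3) and "t" (3): a world point X has camera coordinates R X + t. Camera axes: x right, y down, z forward; pixel columns grow to the right and rows downward; lengths in m; the calibration is good to about 2 mm. A picture is of the moment at which its call begins. There is no depth.
- arm.sign_off(): hands the job in, once; it reports no verdict.
The state is a dict: "time": time; "qpos": joint angles; "dq": joint speeds; "joint_efforts": joint torques, N m; "eef_pos": TCP position; "orientation": TCP orientation; "wrist_force": force on the tool from outside, world axes, zero at the start; "wrist_torque": the same for the moment, N m; "opening": opening from 0.0 (shut) to 1.0 (fully open).
Only numpy, scipy, OpenCV 4.12 (cv2) and the standard library are available. Lean on these libraries where they do the work, as an engineer would, in place of code of your own. Each camera call takes 0.05 s, during which the arm holds its last target.

## Task

Assemble the liquid cell on its stand: put over the two guide pins first the plain window, then the spacer, then the drilled window and last the front plate, each lying flat and fully down. Then turn the clamp knob clockwise past its resistance peak until the arm is home, with its foot centred on the front plate. Leave the other things on the bench where they are.

Things in the scene. Friction and masses are not known exactly. Their poses are not given: they have to be found in the camera images.
- seat (a point): Centre of the top face (76 x 38 mm, 35 mm above the bench) of the cell's back plate on its fixed stand (foot 10 mm high, 64 mm wide). Two upright 6 mm guide pins with tapered noses stand at x = -28 and +28 mm of this frame, y = 0, 36.5 mm high. x along the plate's length towards the clamp post, z up. Seated layers have their x along this x, either way round.
- plain_window_center (a point): Centre (half-way up) of the plain window: square-cornered rectangular aluminium frame, 76 x 38 x 10 mm, with an undrilled clear pane of 34 x 20 mm; two 8.5 mm pin holes at x = -28 and +28 mm; lies flat, about 60 g. x along the length, z up; a half turn about z changes nothing.
- spacer_center (a point): Centre (half-way up) of the spacer: white plastic rectangular frame, 76 x 34 x 8 mm, with an empty 34 x 20 mm opening; two 8.5 mm pin holes at x = -28 and +28 mm; lies flat, about 30 g. x along the length, z up; a half turn about z changes nothing.
- drilled_window_center (a point): Centre (half-way up) of the drilled window: aluminium frame, 10 mm thick, its middle 42 mm long and 38 mm wide, with a round ear 24 mm wide at each end (80 mm over all); clear pane with two small dark drilled holes; an 8.5 mm pin hole in each ear at x = -28 and +28 mm; lies flat, about 60 g. x along the length, z up; a half turn about z changes nothing.
- front_plate_center (a point): Centre (half-way up) of the front plate (the cap): square-cornered steel plate, 76 x 38 x 12 mm, with a round 20 mm light opening in the middle and two small brass-rimmed ports; two 8.5 mm pin holes at x = -28 and +28 mm; lies flat, about 110 g. x along the length, z up; a half turn about z changes nothing.
- clamp_grip (a point): Grip point in the middle of the clamp knob's upright black wing, 36 mm long (x), 12 mm thick, 22 mm high, top 11 mm above this point. It lies on the knob's vertical axis, 70 mm from the seat's centre along the seat's +x, 106 mm above the bench, and keeps its height. Below the wing is a 4 mm disc; the flat clamp arm under it points along this frame's -x and turns with the knob.
- clamp_foot (a point): Centre of the underside of the ring foot (28 mm across) at the arm's end, 70 mm from the knob's axis. It is 81 mm above the bench at the start and sinks 5 mm per radian as the knob turns, down to 75 mm, where it just bears on the top of the complete, fully seated stack (10 + 8 + 10 + 12 mm on the seat); a stack that is not fully down blocks it.
- clamp_knob (a joint): Knob angle (rad), 0 to 1.3, growing clockwise seen from above. At 0 (start) the arm is swung out to the seat's -y side. A spring strut resists the turn, most near 0.2 (about 0.15 N m), up to its dead centre at 0.65; beyond that it drives the arm on to its stop at 1.3 (home), foot over the seat's centre, and holds it there.
- water_bottle_center (a point): Bystander: white wash bottle with a bent spout, about 77 mm across (129 mm with the spout), 250 mm tall; this point is on its axis 125 mm above the bench.
- conical_flask_center (a point): Bystander: conical glass flask, 79 mm across, 104 mm tall; this point is on its axis 52 mm above the bench.
- dropper_center (a point): Bystander: dropper bottle with orange rubber bulb, 36 mm across, 108 mm tall; this point is on its axis 54 mm above the bench.
- amber_vial_center (a point): Bystander: amber vial with black cap, 24 mm across, 62 mm tall; this point is on its axis 31 mm above the bench.
- mortar_center (a point): Bystander: small agate mortar, 65 mm across, 22 mm tall; this point is on its axis 11 mm above the bench.
- carton_center (a point): Bystander: small white carton, 42 x 52 mm, 58 mm tall; this point is on its axis 29 mm above the bench.
- blue_cap_vial_center (a point): Bystander: clear sample vial with blue cap, 25 mm across, 57 mm tall; this point is on its axis 28.5 mm above the bench.
- white_cap_vial_center (a point): Bystander: clear sample vial with white cap, 25 mm across, 57 mm tall; this point is on its axis 28.5 mm above the bench.
Not all that is in view belongs to the job. Leave any purple or turquoise look-alike of the part that bears plain_window_center alone.

How it is judged:
By the outcome, as a careful person would: the job done as asked, in the order asked, and still so for the second after the job is handed in, with the robot touching nothing.
It also fails if it takes over 72 s, if anything falls off the work surface, if the arm or the gripper's body presses on something with over 40 N, if the wrist force passes 120 N, or if a joint passes its speed limit or range.

## Working session

There is one attempt and no reset: what is moved stays moved. The work goes in short steps, Python scripts to look and compute and a tool call to move; the robot and the scene stay as the last step left them, time stands still between calls to the robot, and variables do not carry over. Pictures are saved under pics/ and viewed, and the job is handed in when it is done.

Besides the shell and the picture viewer there is one more tool, called after "Call:" as a command line: name --argument value ..., lists and objects as JSON in quotes. step_arm: Moves the arm, as the interface text tells. Its arguments: {"type":"object","properties":{"commands":{"type":"array","items":{"type":"array","items":{"type":"array","items":{"type":"number"}}}}},"required":["commands"]}

```bash
mkdir -p pics; ls; python3 - <<'E'
from workcell import arm
import cv2
s=arm.read_state(); print(s)
for n in("side","top","wrist"):
    c=arm.read_camera(n); cv2.imwrite(f"pics/a_{n}.png",c["pixels"]); print(n,c["camera_matrix"].tolist(),c["R"].round(4).tolist(),c["t"].round(4).tolist())
E
```

```text
pics
{'time': 0.0, 'qpos': array([61.89357797, 40.51347745, -1.58069507, 85.08513533,  1.26168877,
       54.48117313, -4.32617267]), 'dq': array([ 0.00647719,  0.04074616,  0.00171556,  0.05136349, -0.0194745 ,
        0.00196493, -0.01333523]), 'joint_efforts': array([ 1.15277785e-04, -8.83212304e+01,  1.23465993e+00, -2.36166912e+01,
        1.68991758e-02,  6.38412021e-03, -3.36365883e-05]), 'eef_pos': array([ 0.24938948, -0.51783813,  0.25582917]), 'orientation': array([[ 4.33915247e-01, -9.00953535e-01, -5.35032696e-04],
       [-9.00953037e-01, -4.33915572e-01,  9.49334067e-04],
       [-1.08746490e-03,  7.01088062e-05, -9.99999406e-01]]), 'wrist_force': array([-0.18797465,  1.23233096, -0.16858084]), 'wrist_torque': array([ 0.0584089 , -0.02606615,  0.0312533 ]), 'opening': 1.0016350777279752}
side [[426.81547267064315, 0.0, 257.84468988032995], [0.0, 426.81547267064315, 193.47478641772753], [0.0, 0.0, 1.0]] [[0.9321, -0.3616, 0.021], [-0.1114, -0.3414, -0.9333], [0.3446, 0.8676, -0.3585]] [-0.5584, 0.1362, 1.6226]
top [[355.21034573166344, 0.0, 262.3368665060864], [0.0, 355.21034573166344, 194.32932257943264], [0.0, 0.0, 1.0]] [[-0.0044, -1.0, 0.0025], [-0.9941, 0.0041, -0.1082], [0.1082, -0.003, -0.9941]] [-0.1044, 0.5746, 1.3052]
wrist [[313.466017646039, 0.0, 257.9352319094638], [0.0, 313.466017646039, 186.76019276116915], [0.0, 0.0, 1.0]] [[0.4339, -0.901, -0.002], [-0.8605, -0.4151, 0.2954], [-0.267, -0.1264, -0.9554]] [-0.5742, -0.0379, 0.3806]
```

View pics/a_top.png

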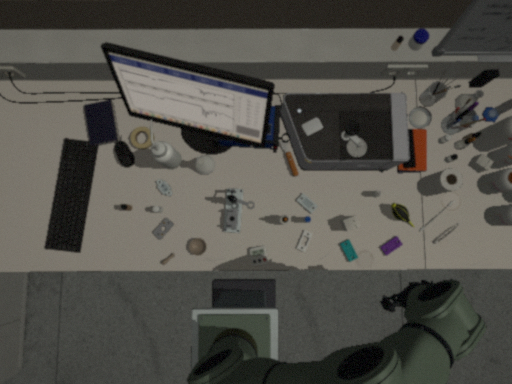

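View pics/a_side.png

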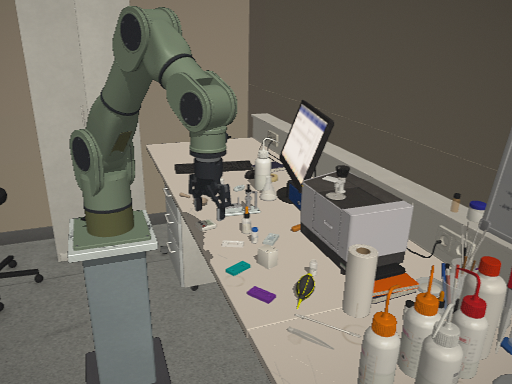

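View pics/a_wrist.png

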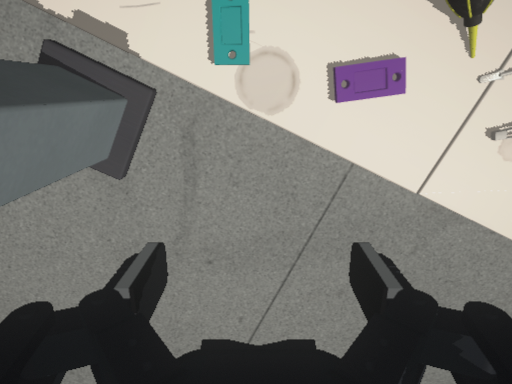

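```bash
python3 - <<'E'
import cv2
im=cv2.imread("pics/a_top.png")
c=im[160:275,140:380]; c=cv2.convertScaleAbs(c,alpha=1.5)
cv2.imwrite("pics/a_topz.png",cv2.resize(c,(792,380),interpolation=cv2.INTER_CUBIC))
im=cv2.imread("pics/a_side.png")
c=im[150:280,190:350]
cv2.imwrite("pics/a_sidez.png",cv2.resize(c,(720,585),interpolation=cv2.INTER_CUBIC))
E
```

```text
(no output)
```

View pics/a_topz.png

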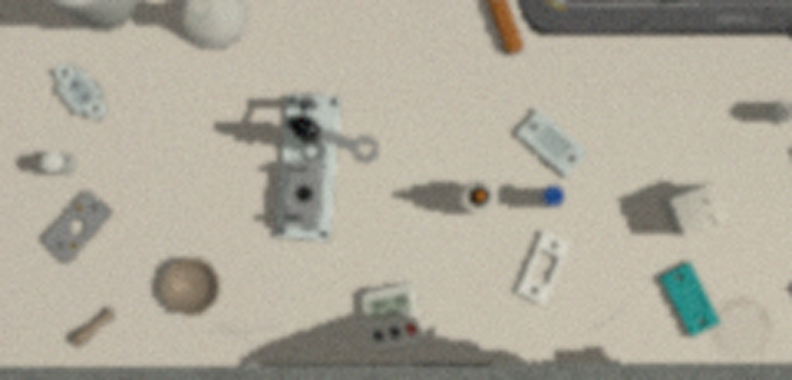

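View pics/a_sidez.png

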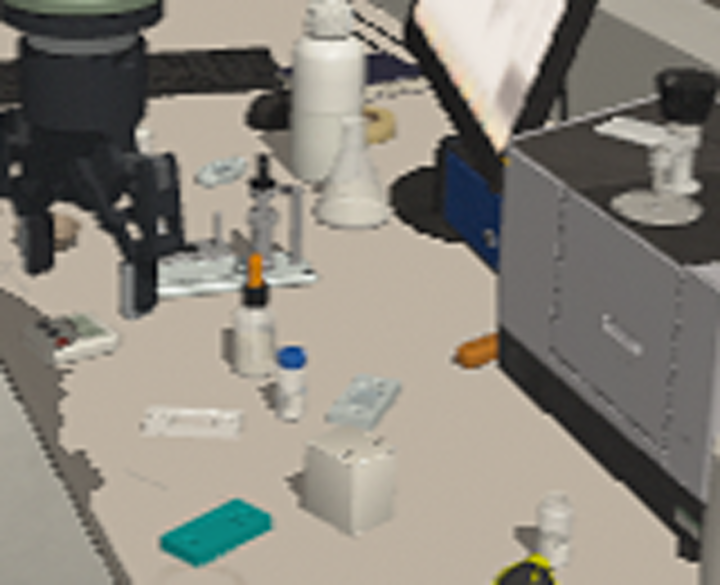

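```bash
cat > h.py <<'E'
import numpy as np, cv2
from workcell import arm
def ray(c,u,v,z):
    K=c["camera_matrix"];R=c["R"];t=c["t"]
    d=R.T@np.linalg.inv(K)@np.array([u,v,1.]); o=-R.T@t
    return o+d*(z-o[2])/d[2]
def proj(c,X):
    p=c["R"]@np.array(X)+c["t"]; p=c["camera_matrix"]@p; return p[:2]/p[2]
E
python3 - <<'E'
from h import *
print(arm.tcp_to_tips)
c=arm.read_camera("top")
for n,u,v,z in [("plain",548,142,.01),("spacer",542,268,.008),("drilled",77,90,.01),("front",77,228,.012),("knob",303,127,.11),("foot",365,148,.09),("seat",308,165,.035),("dropper",478,196,.108),("blue",553,197,.057),("carton",695,208,.058),("amb",55,163,.03),("mortar",186,285,.02),("nearpin",304,193,.07),("timer",385,300,0.02),("flask",213,20,.1),("bottle",110,0,.2)]:
    print(n,ray(c,140+u/3.3,160+v/3.3,z).round(3))
w=arm.read_camera("wrist"); s=arm.read_state()
R=s["orientation"]; print("cam in tool", R.T@(-w["R"].T@w["t"]-s["eef_pos"])); print((w["R"]@R).round(3))
E
```

```text
0.025
plain [ 0.542 -0.274  0.01 ]
spacer [ 0.398 -0.264  0.008]
drilled [0.605 0.272 0.01 ]
front [0.446 0.267 0.012]
knob [0.551 0.001 0.11 ]
foot [ 0.53  -0.064  0.09 ]
seat [0.515 0.002 0.035]
dropper [ 0.477 -0.185  0.108]
blue [ 0.477 -0.272  0.057]
carton [ 0.464 -0.429  0.058]
amb [0.519 0.289 0.03 ]
mortar [0.381 0.14  0.02 ]
nearpin [0.482 0.003 0.07 ]
timer [ 0.363 -0.085  0.02 ]
flask [0.67  0.101 0.1  ]
bottle [0.672 0.188 0.2  ]
cam in tool [ 2.37376107e-05 -7.62118141e-02 -1.17663227e-01]
[[ 1.     0.     0.001]
 [ 0.     0.955 -0.295]
 [-0.001  0.295  0.955]]
```

```bash
cat >> h.py <<'E'
from scipy.spatial.transform import Rotation as Ro
def Rd(yaw):
    a=np.radians(yaw); x=np.array([np.cos(a),np.sin(a),0]); z=np.array([0,0,-1.]); return np.c_[x,np.cross(z,x),z]
def delta(p,yaw,s=None):
    s=s or arm.read_state(); R=s["orientation"]
    d=R.T@(np.array(p)-s["eef_pos"]); w=Ro.from_matrix(R.T@Rd(yaw)).as_rotvec()
    print("shift",d.round(4),"rot",w.round(4),"rows>=",round(max(np.linalg.norm(d)/.0417,np.degrees(np.linalg.norm(w))/7.16),1),"t",round(s["time"],2),"q",s["qpos"].round(0))
E
python3 -c "
from h import *
delta([.542,-.274,.15],-48)"
```

```text
shift [-0.0928 -0.3694  0.1061] rot [-1.000e-04  6.000e-04 -2.842e-01] rows>= 9.5 t 0.25 q [62. 40. -2. 85.  1. 54. -4.]
```

Call:
step_arm --commands '[[[-0.0928,-0.3694,0.05,0,0,-0.284,1],[-0.0928,-0.3694,0.05,0,0,-0.284,1],[-0.0928,-0.3694,0.05,0,0,-0.284,1],[-0.0928,-0.3694,0.05,0,0,-0.284,1],[-0.0928,-0.3694,0.08,0,0,-0.284,1],[-0.0928,-0.3694,0.106,0,0,-0.284,1],[-0.0928,-0.3694,0.106,0,0,-0.284,1],[-0.0928,-0.3694,0.106,0,0,-0.284,1]]]'

```text
time: 0.92
eef_pos: [0.497, -0.3111, 0.1746]
orientation: [[0.669, -0.743, -0.0], [-0.743, -0.669, 0.0], [-0.0, -0.0, -1.0]]
wrist_force: [1.3, -0.6, 1.0]
opening: 1.001
```

```bash
python3 -c "
from h import *
delta([.542,-.274,.15],-48)
c=arm.read_camera('wrist');cv2.imwrite('pics/b1.png',c['pixels'])"
```

```text
shift [ 0.0025 -0.0583  0.0246] rot [-0.0001  0.0003 -0.0003] rows>= 1.5 t 0.92 q [ 30.  47.  -3.  88.   3.  45. -22.]
```

View pics/b1.png

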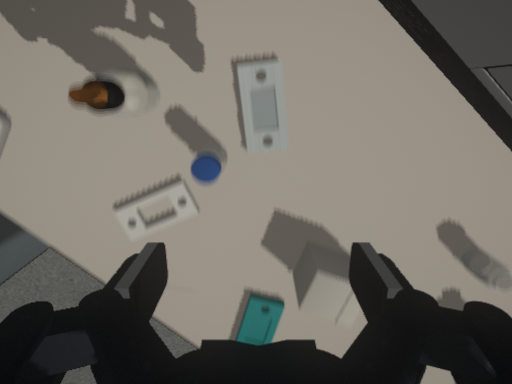

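```bash
cat >> h.py <<'E'
def holes(c,guess,ztop,r=9,save=None,offs=28):
    g=cv2.cvtColor(c["pixels"],cv2.COLOR_BGR2GRAY).astype(float); P=[]
    for u,v in guess:
        u0,v0=int(u)-r,int(v)-r
        p=g[v0:v0+2*r+1,u0:u0+2*r+1]
        for _ in range(2):
            w=np.clip(np.median(p)-25-p,0,40); yy,xx=np.mgrid[:p.shape[0],:p.shape[1]]
            cu,cv_=(w*xx).sum()/w.sum(),(w*yy).sum()/w.sum()
        P.append((u0+cu,v0+cv_))
    W=[ray(c,*p,ztop) for p in P]; d=W[1]-W[0]
    print("px",np.round(P,1).tolist(),"ctr",(W[0]+W[1])[:2].round(4)/2,"dist",round(np.linalg.norm(d)*1e3,1),"len yaw",round(np.degrees(np.arctan2(d[1],d[0])),1))
    return P,W
E
python3 - <<'E'
from h import *
c=arm.read_camera('wrist')
holes(c,[(261,75),(268,140)],.010)
holes(c,[(132,223),(182,202)],.008)
a=cv2.resize(c['pixels'][40:170,210:310],(400,520),interpolation=cv2.INTER_CUBIC)
b=cv2.resize(c['pixels'][160:260,100:200],(400,400),interpolation=cv2.INTER_CUBIC)
o=np.zeros((520,800,3),np.uint8);o[:,:400]=a;o[:400,400:]=b;cv2.imwrite('pics/b2.png',o)
E
```

```text
px [[261.1, 73.6], [nan, nan]] ctr [nan nan] dist nan len yaw nan
px [[130.9, 219.3], [181.8, 197.9]] ctr [ 0.41195 -0.2528 ] dist 55.6 len yaw -24.2h.py:23: RuntimeWarning: invalid value encountered in scalar divide
  cu,cv_=(w*xx).sum()/w.sum(),(w*yy).sum()/w.sum()
```

View pics/b2.png

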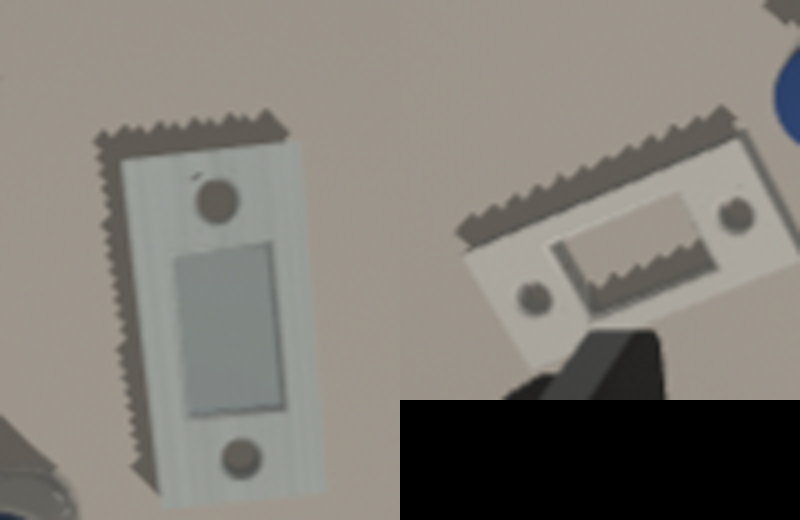

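```bash
python3 - <<'E'
from h import *
c=arm.read_camera('wrist')
holes(c,[(264.5,91.5),(270.3,155.8)],.010)
holes(c,[(133.7,235),(184.2,214.5)],.008)
s=arm.read_state();print(s['eef_pos'],s['dq'].round(2))
E
```

```text
px [[264.0, 85.7], [270.0, 150.3]] ctr [ 0.5431  -0.27685] dist 55.9 len yaw -131.7
px [[133.4, 230.5], [181.9, 212.5]] ctr [ 0.3985  -0.26485] dist 52.9 len yaw -26.4
[ 0.49736829 -0.30976163  0.1739197 ] [ 3.9  -2.07  2.14  0.53  0.72  0.41  1.4 ]
```

```bash
python3 - <<'E'
from h import *
delta([.5431,-.277,.12],-42)
E
```

```text
shift [ 0.0066 -0.0558  0.0539] rot [-0.0007  0.0027 -0.1005] rows>= 1.9 t 1.07 q [ 30.  47.  -3.  88.   3.  45. -22.]
```

Call:
step_arm --commands '[[[0.0066,-0.0558,0.054,-0.0007,0.0027,-0.1,1],[0.0066,-0.0558,0.054,-0.0007,0.0027,-0.1,1],[0.0066,-0.0558,0.054,-0.0007,0.0027,-0.1,1],[0.0066,-0.0558,0.054,-0.0007,0.0027,-0.1,1],[0.0066,-0.0558,0.054,-0.0007,0.0027,-0.1,1]]]'

```text
time: 1.48
eef_pos: [0.5425, -0.2781, 0.1203]
orientation: [[0.742, -0.67, -0.0], [-0.67, -0.742, -0.001], [0.001, 0.001, -1.0]]
wrist_force: [-0.4, -0.5, -0.5]
opening: 0.997
```

```bash
python3 - <<'E'
from h import *
c=arm.read_camera('wrist');cv2.imwrite('pics/b3.png',c['pixels'])
s=arm.read_state();print(s['eef_pos'],s['dq'].round(2))
for f in [(257,150),(258,240)]: pass
E
```

```text
[ 0.54245752 -0.27838011  0.12073041] [ 0.15 -0.39 -0.1  -0.05 -0.07 -0.11 -0.07]
```

View pics/b3.png

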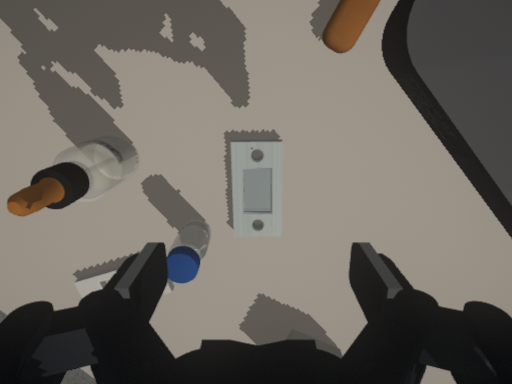

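```bash
python3 - <<'E'
from h import *
c=arm.read_camera('wrist')
P,W=holes(c,[(257.3,155.5),(258,225)],.010)
m=(W[0]+W[1])/2
delta([m[0],m[1],.025],-42)
E
```

```text
px [[256.5, 155.0], [257.2, 224.4]] ctr [ 0.5435 -0.2763] dist 55.8 len yaw -131.6
shift [-0.0008 -0.0022  0.0959] rot [ 0.0003 -0.0014 -0.0022] rows>= 2.3 t 1.58 q [ 26.  53.  -4.  85.   4.  41. -22.]
```

Call:
step_arm --commands '[[[-0.0008,-0.0022,0.04,0,-0.001,-0.002,1],[-0.0008,-0.0022,0.08,0,-0.001,-0.002,0.6],[-0.0008,-0.0022,0.0945,0,-0.001,-0.002,0.3],[-0.0008,-0.0022,0.0945,0,-0.001,-0.002,0.3],[-0.0008,-0.0022,0.0945,0,-0.001,-0.002,-0.5],[-0.0008,-0.0022,0.0945,0,-0.001,-0.002,-1],[-0.0008,-0.0022,0.0945,0,-0.001,-0.002,-1],[-0.0008,-0.0022,0.0945,0,-0.001,-0.002,-1]]]'

```text
time: 2.25
eef_pos: [0.5443, -0.277, 0.0288]
orientation: [[0.743, -0.67, 0.003], [-0.67, -0.743, -0.002], [0.003, -0.0, -1.0]]
wrist_force: [-2.2, 0.0, 12.5]
opening: 0.416
```

```bash
python3 - <<'E'
from h import *
c=arm.read_camera('wrist');cv2.imwrite('pics/b4.png',c['pixels'])
s=arm.read_state();print(s['eef_pos'],s['dq'].round(2),s['opening'],s['wrist_force'])
E
```

```text
[ 0.54434347 -0.2770728   0.02876746] [ 0.05  0.02 -0.16  0.04 -0.06 -0.1   0.02] 0.4182939500793946 [-2.18200165 -0.20670948 12.14496287]
```

View pics/b4.png

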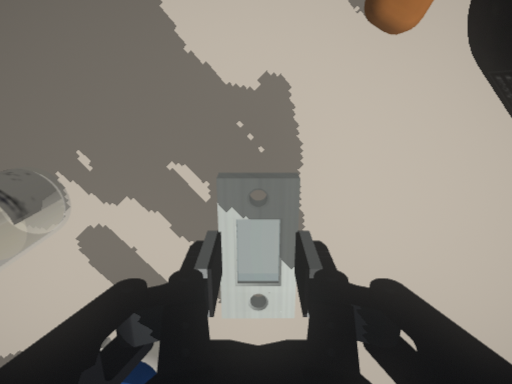

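```bash
python3 - <<'E'
from h import *
delta([.415,.002,.21],-90)
E
```

```text
shift [-0.2823 -0.1207 -0.1822] rot [-0.0017 -0.0031  0.8372] rows>= 8.6 t 2.3 q [ 25.  62.  -3.  87.   5.  31. -22.]
```

Call:
step_arm --commands '[[[0,0,-0.04,0,0,0,-1],[0,0,-0.08,0,0,0,-1],[0,0,-0.12,0,0,0,-1],[-0.02,-0.01,-0.16,0,0,0.1,-1],[-0.05,-0.02,-0.182,0,0,0.22,-1],[-0.09,-0.04,-0.182,0,0,0.34,-1],[-0.13,-0.055,-0.182,0,0,0.46,-1],[-0.17,-0.07,-0.182,0,0,0.57,-1]]]'

```text
time: 2.97
eef_pos: [0.4662, -0.1146, 0.212]
orientation: [[0.257, -0.966, 0.006], [-0.966, -0.257, -0.002], [0.004, -0.005, -1.0]]
wrist_force: [1.8, 1.3, -1.0]
opening: 0.417
```

```bash
python3 - <<'E'
from h import *
delta([.415,.002,.21],-90)
E
```

```text
shift [-0.1258  0.0195  0.0014] rot [-0.0058 -0.003   0.2602] rows>= 3.1 t 2.97 q [  6.  37.   7. 108.  -7.  35. -57.]
```

Call:
step_arm --commands '[[[-0.041,0.006,0.001,-0.002,-0.001,0.09,-1],[-0.08,0.012,0.001,-0.004,-0.002,0.18,-1],[-0.126,0.0195,0.0014,-0.006,-0.003,0.26,-1],[-0.126,0.0195,0.0014,-0.006,-0.003,0.26,-1],[-0.126,0.0195,0.0014,-0.006,-0.003,0.26,-1],[-0.126,0.0195,0.0014,-0.006,-0.003,0.26,-1]]]'

```text
time: 3.47
eef_pos: [0.4154, 0.0023, 0.211]
orientation: [[0.002, -1.0, 0.002], [-1.0, -0.002, 0.0], [-0.0, -0.002, -1.0]]
wrist_force: [-0.2, -0.3, -0.6]
opening: 0.419
```

```bash
python3 - <<'E'
from h import *
c=arm.read_camera('wrist');cv2.imwrite('pics/c1.png',c['pixels'])
delta([.415,.002,.21],-90)
E
```

```text
shift [-0.0004  0.0005  0.0008] rot [-0.0015  0.0002  0.0001] rows>= 0.0 t 3.52 q [-12.  33.  13. 120. -15.  28. -78.]
```

View pics/c1.png

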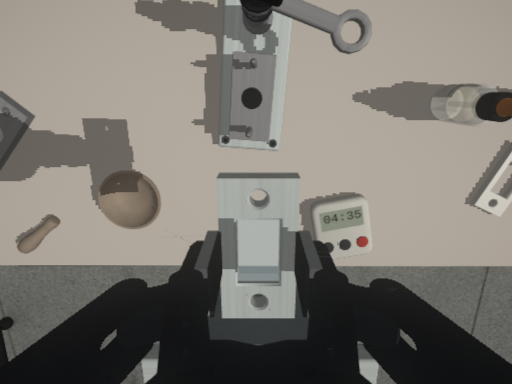

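```bash
python3 - <<'E'
import cv2
im=cv2.imread('pics/c1.png')
cv2.imwrite('pics/c2.png',cv2.resize(im[0:160,200:380],(675,600),interpolation=cv2.INTER_CUBIC))
E
```

```text
(no output)
```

View pics/c2.png

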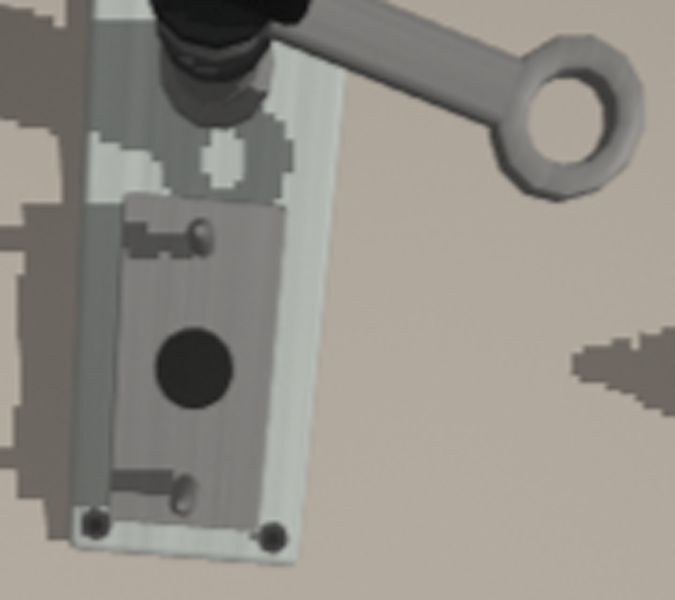

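```bash
cat >> h.py <<'E'
from scipy.optimize import least_squares
def fitpose(c,model,px,x0):
    px=np.array(px)
    f=lambda p:np.concatenate([proj(c,[p[0]+np.cos(p[2])*m[0]-np.sin(p[2])*m[1],p[1]+np.sin(p[2])*m[0]+np.cos(p[2])*m[1],m[2]])-q for m,q in zip(model,px)])
    r=least_squares(f,x0); print("pose",r.x[:2].round(4),"yaw",np.degrees(r.x[2]).round(2)); print("resid px",r.fun.reshape(-1,2).round(1).tolist()); return r.x
E
python3 - <<'E'
from h import *
c=arm.read_camera('wrist')
q=np.array([(122,192),(287,205),(260,527),(107,515),(194,367),(202,229),(184,506)])/3.75+[200,0]-0.37
M=[(.038,.019,.035),(.038,-.019,.035),(-.038,-.019,.035),(-.038,.019,.035),(0,0,.035),(.028,0,.0715),(-.028,0,.0715)]
x=fitpose(c,M,q,[.482,.002,0])
x=fitpose(c,M[:5],q[:5],[.482,.002,0])
# in-hand holes
print(arm.read_state()['eef_pos'])
for z in (.18,.185,.19): holes(c,[(259,198),(259,301)],z)
E
```

```text
pose [0.4852 0.0081] yaw -4.24
resid px [[0.4, -0.6], [0.2, -0.5], [0.0, 0.9], [0.3, 1.1], [0.1, 0.0], [-0.5, -0.1], [-0.5, -0.5]]
pose [0.4853 0.0082] yaw -4.25
resid px [[0.2, -0.7], [-0.0, -0.7], [-0.2, 0.8], [0.1, 1.0], [-0.1, -0.1]]
[0.41544833 0.0012724  0.21055944]
px [[260.7, 201.8], [259.2, 298.3]] ctr [0.4092  0.00095] dist 57.1 len yaw 179.3
px [[260.7, 201.8], [259.2, 298.3]] ctr [0.41195 0.001  ] dist 55.2 len yaw 179.3
px [[260.7, 201.8], [259.2, 298.3]] ctr [0.41475 0.00105] dist 53.3 len yaw 179.3
```

```bash
python3 - <<'E'
from h import *
delta([.4852,.0081,.112],-94.2)
E
```

```text
shift [-0.0069 -0.0696  0.0986] rot [-0.0011  0.0001  0.0725] rows>= 2.9 t 3.57 q [-12.  33.  13. 120. -15.  28. -78.]
```

Call:
step_arm --commands '[[[-0.004,-0.04,0.015,-0.001,0,0.05,-1],[-0.0069,-0.0696,0.045,-0.001,0,0.0725,-1],[-0.0069,-0.0696,0.085,-0.001,0,0.0725,-1],[-0.0069,-0.0696,0.0986,-0.001,0,0.0725,-1],[-0.0069,-0.0696,0.0986,-0.001,0,0.0725,-1],[-0.0069,-0.0696,0.0986,-0.001,0,0.0725,-1]]]'

```text
time: 4.07
eef_pos: [0.4852, 0.007, 0.1123]
orientation: [[-0.075, -0.997, -0.001], [-0.997, 0.075, 0.0], [0.0, 0.001, -1.0]]
wrist_force: [-0.0, -1.0, 0.1]
opening: 0.42
```

```bash
python3 - <<'E'
from h import *
c=arm.read_camera('wrist');cv2.imwrite('pics/c3.png',c['pixels'])
delta([.4852,.0081,.112],-94.2)
c=arm.read_camera('side');a=cv2.resize(c['pixels'][160:250,190:310],(800,600),interpolation=cv2.INTER_CUBIC);cv2.imwrite('pics/c3s.png',a)
E
```

```text
shift [-0.0008  0.0004  0.0011] rot [-0.0011  0.0002 -0.0014] rows>= 0.0 t 4.12 q [-10.  48.  10. 112. -20.  22. -79.]
```

View pics/c3.png

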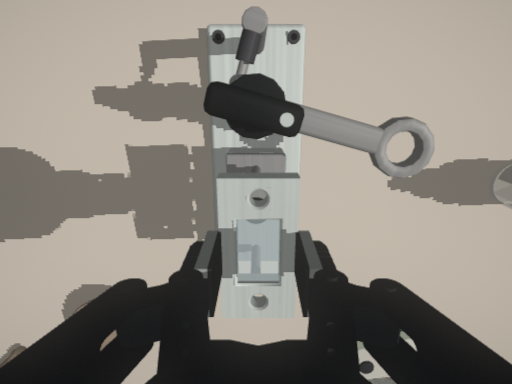

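View pics/c3s.png

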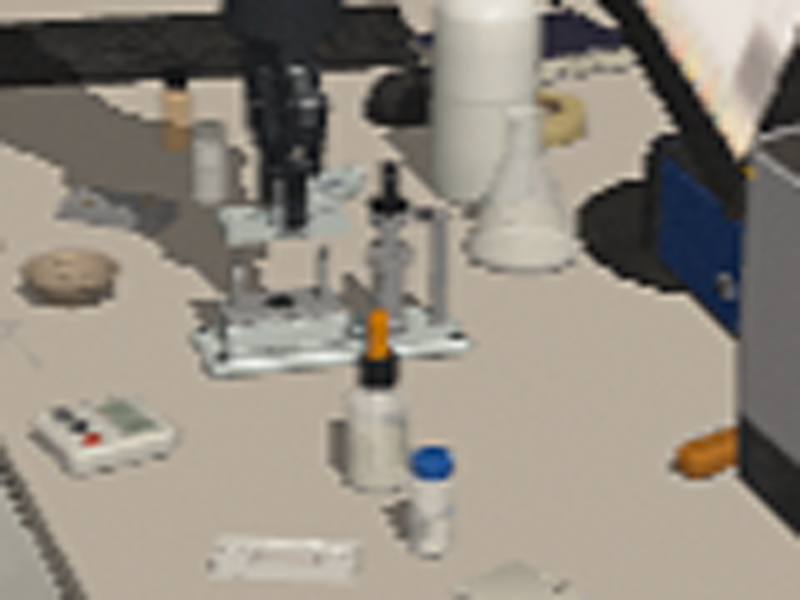

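```bash
python3 - <<'E'
import cv2,numpy as np
im=cv2.imread('pics/c3.png')
a=cv2.resize(im[175:225,230:290],(480,400),interpolation=cv2.INTER_CUBIC);b=cv2.resize(im[280:320,240:280],(320,320),interpolation=cv2.INTER_CUBIC)
o=np.zeros((400,800,3),np.uint8);o[:,:480]=a;o[:320,480:]=b
cv2.imwrite('pics/c4.png',o)
E
```

```text
(no output)
```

View pics/c4.png

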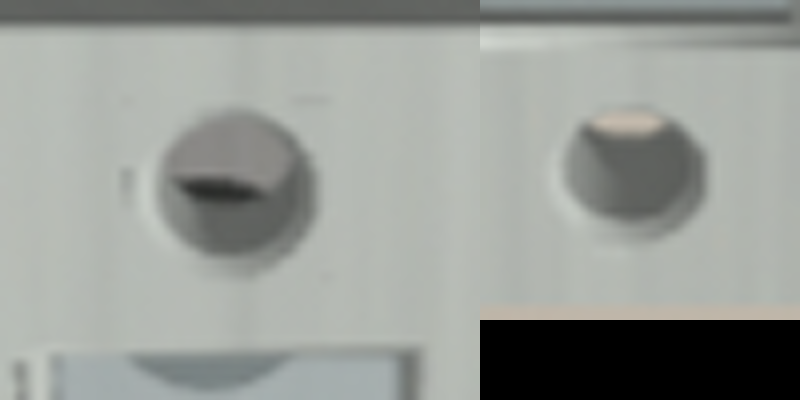

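Call:
step_arm --commands '[[[-0.0008,0.0004,0.01,-0.001,0,-0.0014,-1],[-0.0008,0.0004,0.018,-0.001,0,-0.0014,-1],[-0.0008,0.0004,0.022,-0.001,0,-0.0014,-1],[-0.0008,0.0004,0.022,-0.001,0,-0.0014,-1]]]'

```text
time: 4.5
eef_pos: [0.4852, 0.0084, 0.0907]
orientation: [[-0.073, -0.997, 0.0], [-0.997, 0.073, 0.0], [-0.0, -0.0, -1.0]]
wrist_force: [0.5, -0.3, -1.3]
opening: 0.415
```

Call:
step_arm --commands '[[[0,0,0.012,0,0,0,-1],[0,0,0.022,0,0,0,-1],[0,0,0.0255,0,0,0,-1],[0,0,0.0255,0,0,0,-1],[0,0,0.0255,0,0,0,-1]]]'

```text
time: 4.92
eef_pos: [0.4851, 0.0083, 0.0653]
orientation: [[-0.073, -0.997, -0.0], [-0.997, 0.073, 0.0], [-0.0, 0.0, -1.0]]
wrist_force: [0.3, 0.1, -0.1]
opening: 0.421
```

```bash
python3 - <<'E'
from h import *
s=arm.read_state();print(s['eef_pos'],s['wrist_force'],s['wrist_torque'])
c=arm.read_camera('wrist');cv2.imwrite('pics/c5.png',c['pixels'])
E
```

```text
[0.48510134 0.00828198 0.06526906] [ 0.25963409  0.12649488 -0.0511197 ] [ 0.00234397  0.01545375 -0.03143953]
```

View pics/c5.png

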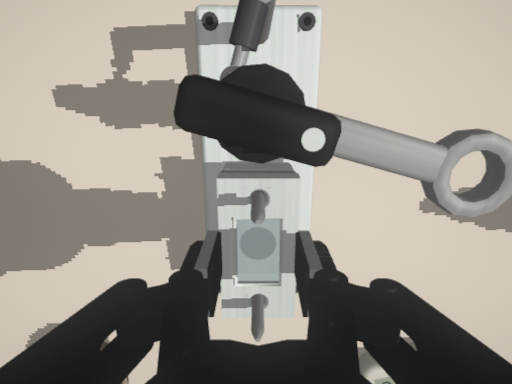

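Call:
step_arm --commands '[[[0,0,0.0015,0,0,0,-1],[0,0,0.002,0,0,0,-1],[0,0,0.0015,0,0,0,0.2],[0,0,0.0005,0,0,0,0.2],[0,0,0,0,0,0,0.2],[0,0,-0.03,0,0,0,0.3],[0,0,-0.07,0,0,0,0.3],[0,0,-0.11,0,0,0,0.3]]]'

```text
time: 5.63
eef_pos: [0.4845, 0.0081, 0.1767]
orientation: [[-0.073, -0.997, -0.002], [-0.997, 0.073, 0.0], [-0.0, 0.002, -1.0]]
wrist_force: [0.7, 0.5, 0.1]
opening: 0.649
```

```bash
python3 - <<'E'
from h import *
c=arm.read_camera('wrist');cv2.imwrite('pics/c6.png',c['pixels'])
delta([.3985,-.2649,.12],-116)
E
```

```text
shift [0.2787 0.0681 0.0626] rot [-0.006   0.0023  0.3801] rows>= 7.0 t 5.68 q [-13.  41.  14. 109. -17.  32. -81.]
```

View pics/c6.png

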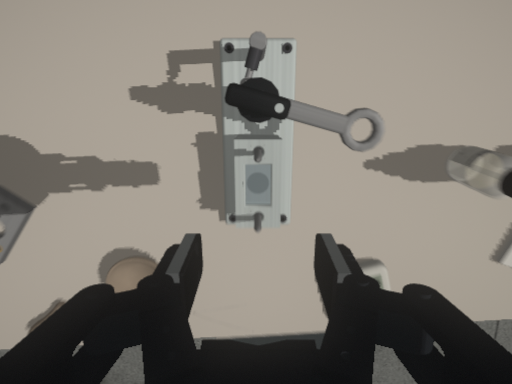

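Call:
step_arm --commands '[[[0.04,0.01,-0.01,0,0,0.05,0.5],[0.08,0.02,-0.01,0,0,0.1,1],[0.12,0.03,-0.01,0,0,0.16,1],[0.16,0.04,0,-0.003,0.001,0.22,1],[0.2,0.05,0.01,-0.006,0.002,0.28,1],[0.24,0.06,0.03,-0.006,0.002,0.34,1],[0.279,0.068,0.06,-0.006,0.002,0.38,1],[0.279,0.068,0.0626,-0.006,0.002,0.38,1]]]'

```text
time: 6.35
eef_pos: [0.3962, -0.2694, 0.1182]
orientation: [[-0.445, -0.896, -0.001], [-0.896, 0.445, -0.001], [0.001, 0.001, -1.0]]
wrist_force: [-0.5, -0.0, 0.3]
opening: 1.004
```

Call:
step_arm --commands '[[[0,0,0,0,0,0,1],[0,0,0,0,0,0,1]]]'

```text
time: 6.52
eef_pos: [0.3955, -0.2699, 0.118]
orientation: [[-0.447, -0.895, -0.002], [-0.895, 0.447, -0.001], [0.002, 0.002, -1.0]]
wrist_force: [0.1, 0.4, -0.0]
opening: 1.003
```

```bash
python3 - <<'E'
from h import *
c=arm.read_camera('wrist');cv2.imwrite('pics/d1.png',c['pixels'])
delta([.3985,-.2649,.12],-116)
E
```

```text
shift [-0.0046 -0.0002 -0.0015] rot [ 0.0008 -0.0011 -0.0074] rows>= 0.1 t 6.57 q [ 25.  47.  10. 113. -21.  22. -66.]
```

View pics/d1.png

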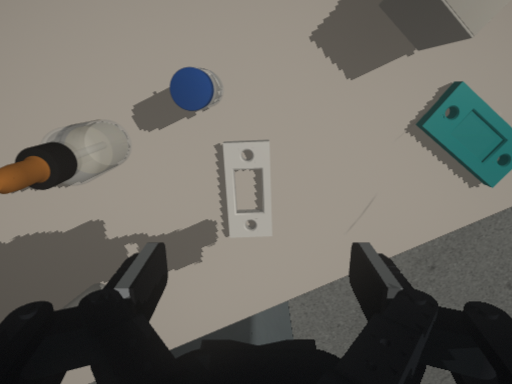

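```bash
python3 - <<'E'
from h import *
c=arm.read_camera('wrist')
P,W=holes(c,[(248,155),(251,225)],.008)
cr=cv2.resize(c['pixels'][130:250,205:285],(533,800)[::1] if 0 else (400,600),interpolation=cv2.INTER_CUBIC);cv2.imwrite('pics/d2.png',cr)
E
```

```text
px [[250.1, 154.7], [253.3, 224.5]] ctr [ 0.4003  -0.26495] dist 56.1 len yaw 155.7
```

View pics/d2.png

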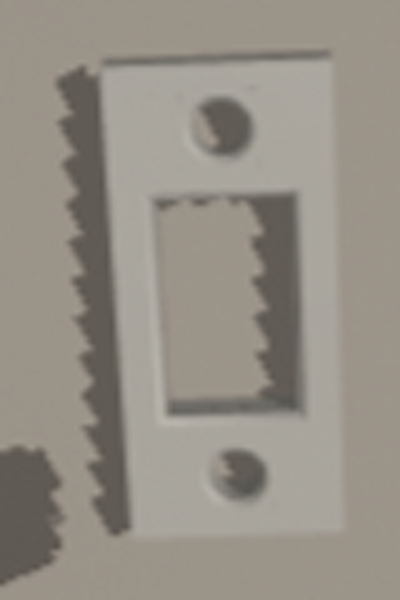

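```bash
python3 - <<'E'
from h import *
c=arm.read_camera('wrist')
q=np.array([(102,64),(332,57),(345,530),(132,536),(222,127),(239,474)])/5+[205,130]-.4
z=.008
x=fitpose(c,[(.038,.017,z),(.038,-.017,z),(-.038,-.017,z),(-.038,.017,z),(.028,0,z),(-.028,0,z)],q,[.4,-.265,-.45])
delta([x[0],x[1],.031],np.degrees(x[2])-90)
E
```

```text
pose [ 0.4011 -0.2634] yaw -24.27
resid px [[-0.1, 0.1], [0.4, -0.2], [0.0, -0.2], [0.3, -0.1], [-0.2, 0.1], [-0.5, 0.2]]
shift [-0.0063 -0.0014  0.088 ] rot [-0.0003 -0.001  -0.0355] rows>= 2.1 t 6.67 q [ 25.  47.  10. 113. -21.  22. -65.]
```

Call:
step_arm --commands '[[[-0.0063,-0.0014,0.035,0,-0.001,-0.0355,1],[-0.0063,-0.0014,0.07,0,-0.001,-0.0355,0.6],[-0.0063,-0.0014,0.088,0,-0.001,-0.0355,0.3],[-0.0063,-0.0014,0.088,0,-0.001,-0.0355,0.2],[-0.0063,-0.0014,0.088,0,-0.001,-0.0355,-0.5],[-0.0063,-0.0014,0.088,0,-0.001,-0.0355,-1],[-0.0063,-0.0014,0.088,0,-0.001,-0.0355,-1],[-0.0063,-0.0014,0.088,0,-0.001,-0.0355,-1]]]'

```text
time: 7.33
eef_pos: [0.4022, -0.2634, 0.0332]
orientation: [[-0.41, -0.912, 0.003], [-0.912, 0.41, -0.002], [0.0, -0.003, -1.0]]
wrist_force: [1.2, 1.4, 2.5]
opening: 0.034
```

```bash
python3 - <<'E'
from h import *
s=arm.read_state();print(s['eef_pos'],s['opening'],s['wrist_force'])
delta([.415,.013,.2],-94.24)
E
```

```text
[ 0.4021856  -0.26342656  0.03317804] 0.0342962224579447 [1.19928033 1.4394556  2.53391464]
shift [-0.2573  0.1012 -0.1672] rot [-0.0034 -0.0008 -0.3489] rows>= 7.7 t 7.33 q [ 27.  56.   4. 115. -22.   9. -63.]
```

```bash
python3 - <<'E'
from h import *
c=arm.read_camera('wrist');cv2.imwrite('pics/d3.png',c['pixels'])
E
```

```text
(no output)
```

View pics/d3.png

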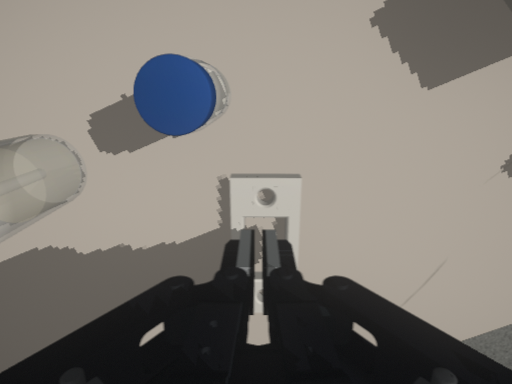

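Call:
step_arm --commands '[[[0,0,-0.03,0,0,0,-1],[0,0,-0.055,0,0,0,0.3],[0,0,-0.055,0,0,0,0.6],[0,0,-0.055,0,0,0,0.6],[0,0,-0.055,0,0,0,0.6]]]'

```text
time: 7.8
eef_pos: [0.4023, -0.2632, 0.0887]
orientation: [[-0.41, -0.912, 0.004], [-0.912, 0.41, -0.002], [0.0, -0.004, -1.0]]
wrist_force: [0.5, -0.4, 0.0]
opening: 0.563
```

```bash
python3 - <<'E'
from h import *
c=arm.read_camera('wrist');cv2.imwrite('pics/d4.png',c['pixels'])
print(arm.read_state()['eef_pos'])
E
```

```text
[ 0.40206315 -0.26311589  0.08813605]
```

View pics/d4.png

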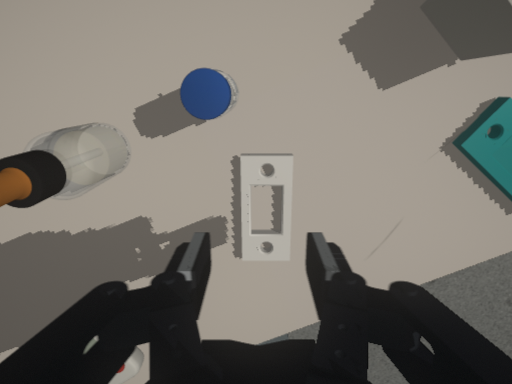

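```bash
python3 - <<'E'
from h import *
c=arm.read_camera('wrist')
cr=cv2.resize(c['pixels'][145:270,230:305],(360,600),interpolation=cv2.INTER_CUBIC);cv2.imwrite('pics/d5.png',cr)
E
```

```text
(no output)
```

View pics/d5.png

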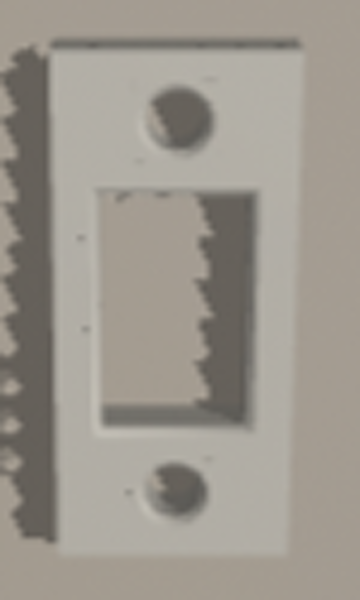

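```bash
python3 - <<'E'
from h import *
c=arm.read_camera('wrist')
q=np.array([(50,48),(303,46),(288,554),(59,554),(178,119),(174,490)])/4.8+[230,145]-.4
z=.008
x=fitpose(c,[(.038,.017,z),(.038,-.017,z),(-.038,-.017,z),(-.038,.017,z),(.028,0,z),(-.028,0,z)],q,[.4,-.265,-.45])
delta([x[0],x[1],.0265],np.degrees(x[2])-90)
print(arm.read_state()['orientation'].round(4).tolist())
E
```

```text
pose [ 0.3986 -0.267 ] yaw -24.12
resid px [[-0.1, -0.2], [0.3, 0.1], [0.1, -0.3], [-0.0, -0.2], [-0.3, 0.1], [0.0, 0.4]]
shift [0.0048 0.0015 0.0612] rot [-0.0024  0.     -0.0018] rows>= 1.5 t 7.95 q [ 25.  50.   8. 114. -21.  17. -64.]
[[-0.4103, -0.9119, 0.0022], [-0.9119, 0.4103, -0.001], [-0.0, -0.0024, -1.0]]
```

Call:
step_arm --commands '[[[0.0048,0.0015,0.035,-0.0024,0,-0.002,0.3],[0.0048,0.0015,0.0605,-0.0024,0,-0.002,0.2],[0.0048,0.0015,0.0612,-0.0024,0,-0.002,0.2],[0.0048,0.0015,0.0612,-0.0024,0,-0.002,0.2],[0.0048,0.0015,0.0612,-0.0024,0,-0.002,0.2]]]'

```text
time: 8.37
eef_pos: [0.3986, -0.267, 0.0273]
orientation: [[-0.409, -0.913, -0.0], [-0.913, 0.409, 0.0], [-0.0, 0.0, -1.0]]
wrist_force: [0.6, 0.3, 0.7]
opening: 0.599
```

Call:
step_arm --commands '[[[0,0,0.0013,0,0,0,-0.1],[0,0,0.0013,0,0,0,-0.3],[0,0,0.0013,0,0,0,-1],[0,0,0.0013,0,0,0,-1],[0,0,0.0013,0,0,0,-1]]]'

```text
time: 8.78
eef_pos: [0.399, -0.267, 0.0274]
orientation: [[-0.408, -0.913, 0.001], [-0.913, 0.408, -0.001], [0.0, -0.001, -1.0]]
wrist_force: [-1.8, 1.1, 15.5]
opening: 0.374
```

```bash
python3 - <<'E'
from h import *
delta([.4851,.0083,.15],-94.2)
E
```

```text
shift [-0.2865  0.0337 -0.1226] rot [-1.400e-03 -3.000e-04 -3.474e-01] rows>= 7.5 t 8.78 q [ 28.  57.   4. 115. -22.   9. -62.]
```

Call:
step_arm --commands '[[[0,0,-0.04,0,0,0,-1],[0,0,-0.08,0,0,0,-1],[0,0,-0.12,0,0,0,-1],[-0.03,0.003,-0.147,0,0,-0.05,-1],[-0.07,0.008,-0.147,0,0,-0.1,-1],[-0.11,0.013,-0.147,0,0,-0.16,-1],[-0.15,0.017,-0.147,0,0,-0.21,-1],[-0.19,0.022,-0.147,0,0,-0.26,-1]]]'

```text
time: 9.45
eef_pos: [0.4567, -0.0825, 0.1754]
orientation: [[-0.158, -0.988, 0.003], [-0.988, 0.158, -0.001], [0.0, -0.003, -1.0]]
wrist_force: [1.1, -0.6, -0.3]
opening: 0.371
```

```bash
python3 - <<'E'
from h import *
delta([.4851,.0083,.12],-94.2)
E
```

```text
shift [-0.0942 -0.0136  0.0555] rot [-0.0028 -0.0002 -0.0849] rows>= 2.6 t 9.45 q [ -1.  40.  13. 114. -18.  28. -74.]
```

Call:
step_arm --commands '[[[-0.04,-0.006,0,-0.003,0,-0.04,-1],[-0.08,-0.012,0.01,-0.003,0,-0.085,-1],[-0.0942,-0.0136,0.03,-0.003,0,-0.085,-1],[-0.0942,-0.0136,0.0555,-0.003,0,-0.085,-1],[-0.0942,-0.0136,0.0555,-0.003,0,-0.085,-1],[-0.0942,-0.0136,0.0555,-0.003,0,-0.085,-1],[-0.0942,-0.0136,0.0555,-0.003,0,-0.085,-1]]]'

```text
time: 10.03
eef_pos: [0.4853, 0.0076, 0.1214]
orientation: [[-0.074, -0.997, 0.001], [-0.997, 0.074, -0.0], [0.0, -0.001, -1.0]]
wrist_force: [0.3, -0.7, 0.2]
opening: 0.373
```

```bash
python3 - <<'E'
from h import *
delta([.4851,.0083,.12],-94.2)
c=arm.read_camera('wrist');cv2.imwrite('pics/e1.png',c['pixels'])
E
```

```text
shift [-0.0007  0.0002  0.0014] rot [-0.0009 -0.0003 -0.0012] rows>= 0.0 t 10.03 q [-11.  47.  11. 112. -21.  23. -78.]
```

View pics/e1.png

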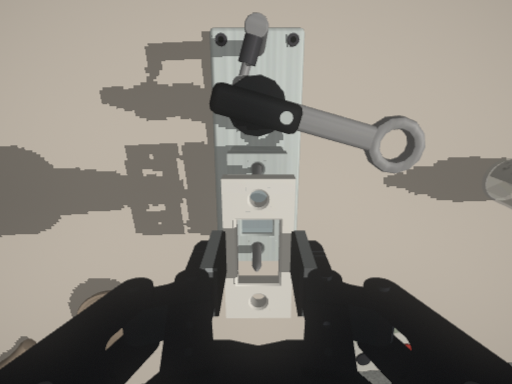

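Call:
step_arm --commands '[[[-0.0007,0.0002,0.012,-0.001,0,-0.001,-1],[-0.0007,0.0002,0.022,-0.001,0,-0.001,-1],[-0.0007,0.0002,0.03,-0.001,0,-0.001,-1],[-0.0007,0.0002,0.03,-0.001,0,-0.001,-1]]]'

```text
time: 10.42
eef_pos: [0.4852, 0.0079, 0.0913]
orientation: [[-0.074, -0.997, 0.0], [-0.997, 0.074, -0.0], [0.0, -0.0, -1.0]]
wrist_force: [0.1, -0.0, 1.3]
opening: 0.368
```

Call:
step_arm --commands '[[[0,0,0.01,0,0,0,-1],[0,0,0.0165,0,0,0,-1],[0,0,0.0185,0,0,0,-1],[0,0,0.0185,0,0,0,-1]]]'

```text
time: 10.75
eef_pos: [0.4851, 0.0078, 0.0727]
orientation: [[-0.074, -0.997, -0.0], [-0.997, 0.074, -0.0], [0.0, 0.0, -1.0]]
wrist_force: [0.1, -0.3, 0.3]
opening: 0.368
```

Call:
step_arm --commands '[[[0,0,0.001,0,0,0,-1],[0,0,0.001,0,0,0,0],[0,0,0.0005,0,0,0,0.2],[0,0,0,0,0,0,0.2],[0,0,-0.03,0,0,0,0.3],[0,0,-0.07,0,0,0,0.3],[0,0,-0.11,0,0,0,0.3]]]'

```text
time: 11.33
eef_pos: [0.4845, 0.0076, 0.1838]
orientation: [[-0.075, -0.997, -0.002], [-0.997, 0.075, -0.0], [0.0, 0.002, -1.0]]
wrist_force: [0.6, 0.7, 0.1]
opening: 0.653
```

```bash
python3 - <<'E'
from h import *
c=arm.read_camera('wrist');cv2.imwrite('pics/e2.png',c['pixels'])
delta([.605,.272,.12],-45)
E
```

```text
shift [-0.2727 -0.098   0.0711] rot [-0.0057 -0.0018 -0.8605] rows>= 7.2 t 11.38 q [-13.  40.  16. 109. -19.  33. -80.]
```

View pics/e2.png

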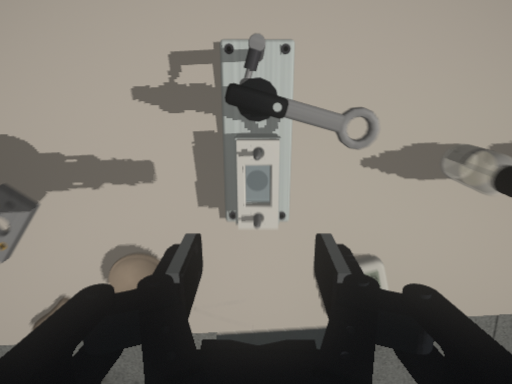

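```bash
python3 - <<'E'
from h import *
c=arm.read_camera('top');a=cv2.convertScaleAbs(c['pixels'][120:250,110:240],alpha=1.4);cv2.imwrite('pics/f1.png',cv2.resize(a,(598,598),interpolation=cv2.INTER_CUBIC))
c=arm.read_camera('side');a=c['pixels'][120:250,180:320];cv2.imwrite('pics/f2.png',cv2.resize(a,(640,594),interpolation=cv2.INTER_CUBIC))
E
```

```text
(no output)
```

View pics/f1.png

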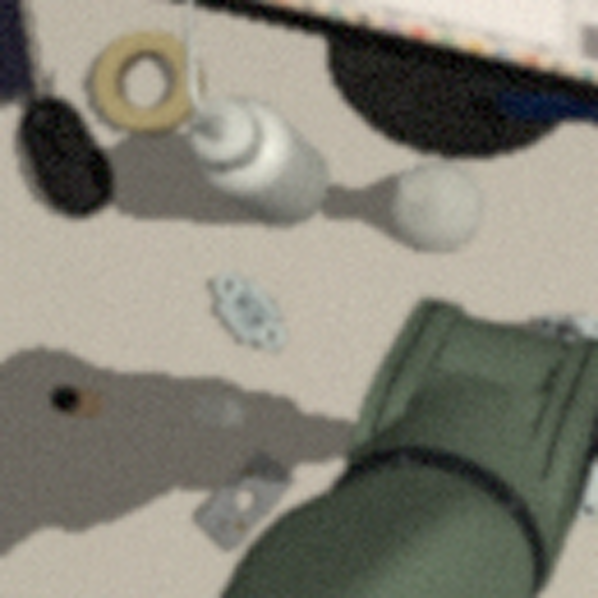

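View pics/f2.png

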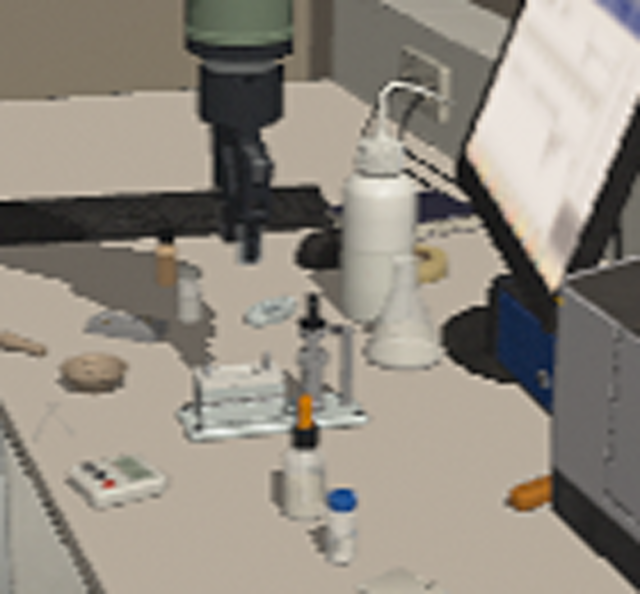

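```bash
python3 - <<'E'
from h import *
c=arm.read_camera('top')
for n,u,v,z in [("bottle base",285,180,.0),("shoulder",262,160,.1),("should2",243,148,.18),("cap",222,130,.21),("drill",248,312,.01),("d1",230,287,.01),("d2",265,342,.01),("flask",437,207,.05),("front",243,500,.012),("white",218,408,.04)]:
    print(n,ray(c,110+u/4.6,120+v/4.6,z).round(3))
E
```

```text
bottle base [0.717 0.244 0.   ]
shoulder [0.712 0.237 0.1  ]
should2 [0.703 0.23  0.18 ]
cap [0.709 0.237 0.21 ]
drill [0.603 0.27  0.01 ]
d1 [0.624 0.285 0.01 ]
d2 [0.578 0.255 0.01 ]
flask [0.683 0.107 0.05 ]
front [0.447 0.269 0.012]
white [0.521 0.284 0.04 ]
```

```bash
python3 - <<'E'
from h import *
delta([.603,.27,.125],-57)
E
```

```text
shift [-0.2699 -0.0978  0.0585] rot [-1.5e-03 -2.0e-04 -6.5e-01] rows>= 7.0 t 11.53 q [-13.  41.  15. 109. -19.  33. -80.]
```

Call:
step_arm --commands '[[[-0.04,-0.01,0,0,0,-0.08,0.5],[-0.08,-0.025,0,0,0,-0.17,0.5],[-0.12,-0.04,0,0,0,-0.26,0.5],[-0.16,-0.055,0.01,0,0,-0.36,0.5],[-0.2,-0.07,0.02,0,0,-0.46,0.5],[-0.24,-0.085,0.04,0,0,-0.56,0.5],[-0.27,-0.0978,0.0585,-0.0015,0,-0.65,0.5],[-0.27,-0.0978,0.0585,-0.0015,0,-0.65,0.5]]]'

```text
time: 12.2
eef_pos: [0.6018, 0.2752, 0.1196]
orientation: [[0.553, -0.833, -0.005], [-0.833, -0.553, 0.001], [-0.004, 0.004, -1.0]]
wrist_force: [-2.2, 0.9, -1.3]
opening: 0.746
```

```bash
python3 - <<'E'
from h import *
delta([.603,.27,.125],-57)
E
```

```text
shift [ 0.005   0.002  -0.0054] rot [0.004  0.0037 0.0103] rows>= 0.2 t 12.2 q [-31.  58.   9.  73. -10.  50. -76.]
```

Call:
step_arm --commands '[[[0.004,0.002,-0.003,0.004,0.0037,0.01,0.5],[0.004,0.002,-0.003,0.004,0.0037,0.01,0.5],[0.004,0.002,-0.003,0.004,0.0037,0.01,0.5]]]'

```text
time: 12.45
eef_pos: [0.6022, 0.2695, 0.1223]
orientation: [[0.543, -0.839, -0.001], [-0.839, -0.543, -0.001], [0.0, 0.001, -1.0]]
wrist_force: [-0.3, 1.2, -0.6]
opening: 0.751
```

```bash
python3 - <<'E'
from h import *
c=arm.read_camera('wrist');cv2.imwrite('pics/g1.png',c['pixels'])
delta([.603,.27,.125],-57)
cv2.imwrite('pics/g2.png',cv2.resize(c['pixels'][130:250,200:320],(600,600),interpolation=cv2.INTER_CUBIC))
E
```

```text
shift [-0.     -0.0007 -0.0021] rot [ 0.0002 -0.0003 -0.0014] rows>= 0.1 t 12.5 q [-31.  58.   9.  73. -10.  50. -76.]
```

View pics/g1.png

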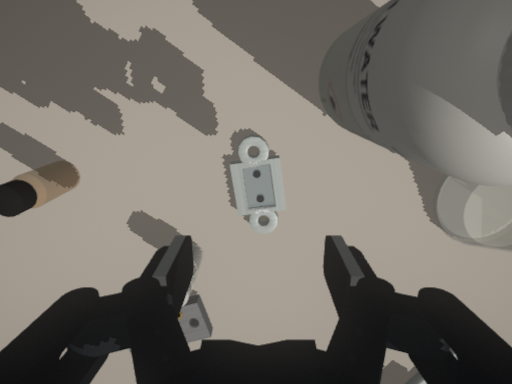

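View pics/g2.png

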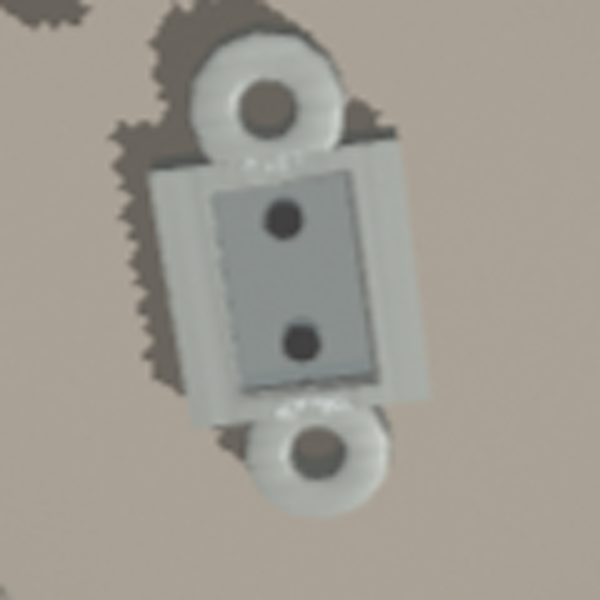

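```bash
python3 - <<'E'
from h import *
c=arm.read_camera('wrist')
q=np.array([(150,173),(400,140),(430,398),(193,428),(268,109),(318,453)])/5+[200,130]-.4
z=.010
x=fitpose(c,[(.021,.019,z),(.021,-.019,z),(-.021,-.019,z),(-.021,.019,z),(.028,0,z),(-.028,0,z)],q,[.603,.27,.6])
delta([x[0],x[1],.0275],np.degrees(x[2])-90)
E
```

```text
pose [0.6064 0.272 ] yaw 40.72
resid px [[-0.1, -0.2], [0.1, -0.3], [0.2, 0.1], [-0.1, 0.1], [0.0, 0.1], [-0.1, 0.2]]
shift [ 0.0003 -0.0044  0.0956] rot [-0.0002 -0.0003 -0.136 ] rows>= 2.3 t 12.55 q [-31.  58.   9.  73. -10.  50. -76.]
```

Call:
step_arm --commands '[[[0.0003,-0.0044,0.02,0,0,-0.11,0.3],[0.0003,-0.0044,0.06,0,0,-0.136,0.3],[0.0003,-0.0044,0.09,0,0,-0.136,0.2],[0.0003,-0.0044,0.0956,0,0,-0.136,0.2],[0.0003,-0.0044,0.0956,0,0,-0.136,0.2],[0.0003,-0.0044,0.0956,0,0,-0.136,0.2]]]'

```text
time: 13.05
eef_pos: [0.6072, 0.2719, 0.0294]
orientation: [[0.652, -0.758, 0.002], [-0.758, -0.652, 0.0], [0.001, -0.002, -1.0]]
wrist_force: [1.1, -0.4, 0.4]
opening: 0.603
```

```bash
python3 - <<'E'
from h import *
delta([.6064,.272,.0275],-49.3)
E
```

```text
shift [-0.0006  0.0006  0.0019] rot [-0.002  -0.0011 -0.0004] rows>= 0.0 t 13.05 q [-29.  65.   6.  74.  -8.  41. -70.]
```

Call:
step_arm --commands '[[[-0.0006,0.0006,0.0019,-0.002,-0.001,0,0],[-0.0006,0.0006,0.0019,-0.002,-0.001,0,-0.2],[-0.0006,0.0006,0.0019,-0.002,-0.001,0,-1],[-0.0006,0.0006,0.0019,-0.002,-0.001,0,-1],[-0.0006,0.0006,0.0019,-0.002,-0.001,0,-1]]]'

```text
time: 13.47
eef_pos: [0.6073, 0.2723, 0.0301]
orientation: [[0.652, -0.759, 0.003], [-0.759, -0.652, 0.001], [0.001, -0.003, -1.0]]
wrist_force: [-3.8, -2.0, 14.8]
opening: 0.416
```

```bash
python3 - <<'E'
from h import *
delta([.4851,.0081,.13],-94.2)
E
```

```text
shift [ 0.1208  0.2646 -0.1005] rot [-3.000e-03  2.000e-04  7.831e-01] rows>= 7.4 t 13.47 q [-29.  65.   6.  74.  -9.  41. -70.]
```

Call:
step_arm --commands '[[[0,0,-0.04,0,0,0,-1],[0,0,-0.08,0,0,0,-1],[0,0,-0.12,0,0,0,-1],[0.01,0.03,-0.145,0,0,0.08,-1],[0.03,0.066,-0.145,0,0,0.18,-1],[0.046,0.102,-0.145,0,0,0.28,-1],[0.062,0.138,-0.145,0,0,0.38,-1],[0.08,0.174,-0.145,0,0,0.48,-1]]]'

```text
time: 14.13
eef_pos: [0.5262, 0.0969, 0.1764]
orientation: [[0.223, -0.975, 0.005], [-0.975, -0.223, 0.002], [-0.001, -0.005, -1.0]]
wrist_force: [1.9, -0.5, -1.0]
opening: 0.416
```

```bash
python3 - <<'E'
from h import *
delta([.486,.0081,.123],-94.2)
E
```

```text
shift [0.0776 0.0593 0.053 ] rot [-0.0053  0.0014  0.2985] rows>= 2.7 t 14.13 q [-20.  44.  12. 100. -14.  37. -77.]
```

Call:
step_arm --commands '[[[0.033,0.025,0,-0.003,0,0.1,-1],[0.06,0.045,0,-0.005,0,0.21,-1],[0.0776,0.0593,0.02,-0.005,0.001,0.298,-1],[0.0776,0.0593,0.053,-0.005,0.001,0.298,-1],[0.0776,0.0593,0.053,-0.005,0.001,0.298,-1],[0.0776,0.0593,0.053,-0.005,0.001,0.298,-1],[0.0776,0.0593,0.053,-0.005,0.001,0.298,-1]]]'

```text
time: 14.72
eef_pos: [0.4867, 0.0087, 0.1246]
orientation: [[-0.071, -0.997, 0.002], [-0.997, 0.071, 0.001], [-0.001, -0.002, -1.0]]
wrist_force: [0.4, 1.3, -0.5]
opening: 0.41
```

```bash
python3 - <<'E'
from h import *
delta([.486,.0081,.123],-94.2)
c=arm.read_camera('wrist');cv2.imwrite('pics/h1.png',c['pixels'])
E
```

```text
shift [0.0007 0.0007 0.0016] rot [-0.0019  0.0011  0.0019] rows>= 0.0 t 14.72 q [-11.  47.  11. 112. -21.  24. -78.]
```

View pics/h1.png

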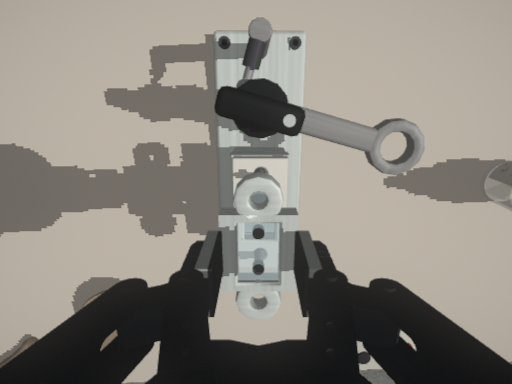

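Call:
step_arm --commands '[[[0.0007,0.0007,0.012,-0.002,0.001,0.002,-1],[0.0007,0.0007,0.022,-0.002,0.001,0.002,-1],[0.0007,0.0007,0.03,-0.002,0.001,0.002,-1],[0.0007,0.0007,0.03,-0.002,0.001,0.002,-1]]]'

```text
time: 15.1
eef_pos: [0.4862, 0.0087, 0.0945]
orientation: [[-0.072, -0.997, 0.0], [-0.997, 0.072, 0.0], [-0.0, -0.0, -1.0]]
wrist_force: [-0.3, -0.9, -1.4]
opening: 0.415
```

Call:
step_arm --commands '[[[0.0002,0,0.006,0,0,0,-1],[0.0002,0,0.01,0,0,0,-1],[0.0002,0,0.0115,0,0,0,-1],[0.0002,0,0.0115,0,0,0,-1]]]'

```text
time: 15.43
eef_pos: [0.4863, 0.0086, 0.0832]
orientation: [[-0.072, -0.997, 0.0], [-0.997, 0.072, 0.001], [-0.001, -0.0, -1.0]]
wrist_force: [-0.3, 0.5, 1.2]
opening: 0.414
```

```bash
python3 - <<'E'
from h import *
c=arm.read_camera('wrist');cv2.imwrite('pics/h2.png',c['pixels'])
E
```

```text
(no output)
```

View pics/h2.png

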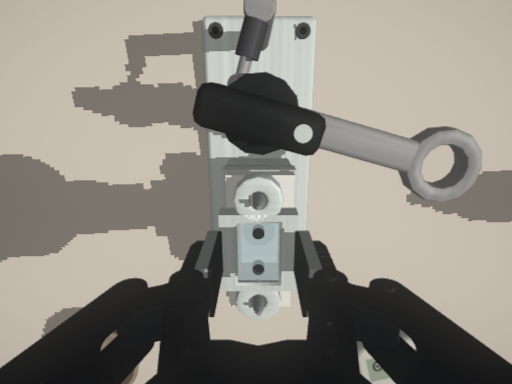

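Call:
step_arm --commands '[[[0,0,0.0015,0,0,0,-1],[0,0,0.0015,0,0,0,-0.1],[0,0,0.001,0,0,0,0.1],[0,0,0,0,0,0,0.2],[0,0,-0.03,0,0,0,0.3],[0,0,-0.07,0,0,0,0.3],[0,0,-0.11,0,0,0,0.3]]]'

```text
time: 16.07
eef_pos: [0.4856, 0.0083, 0.1944]
orientation: [[-0.073, -0.997, -0.001], [-0.997, 0.073, 0.0], [-0.0, 0.001, -1.0]]
wrist_force: [1.7, 0.9, 0.4]
opening: 0.651
```

```bash
python3 - <<'E'
from h import *
c=arm.read_camera('wrist');cv2.imwrite('pics/h3.png',c['pixels'])
delta([.446,.268,.13],44)
delta([.446,.268,.13],-136)
E
```

```text
shift [-0.2561  0.0608  0.0709] rot [-0.0045 -0.0074 -2.4117] rows>= 19.3 t 16.12 q [-14.  39.  17. 108. -18.  35. -80.]
shift [-0.2561  0.0608  0.0709] rot [-0.0058  0.0036  0.7299] rows>= 6.5 t 16.12 q [-14.  39.  17. 108. -18.  35. -80.]
```

View pics/h3.png

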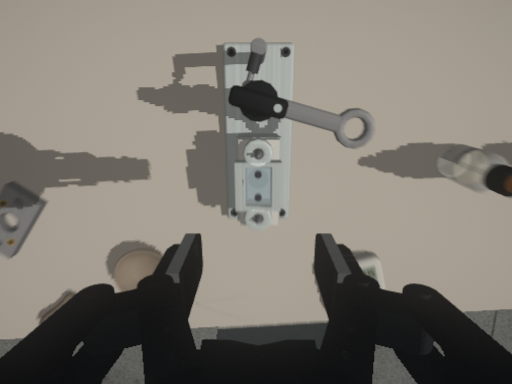

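Call:
step_arm --commands '[[[-0.04,0.01,0,0,0,-0.11,0.4],[-0.08,0.02,0,0,0,-0.23,0.4],[-0.12,0.028,0,0,0,-0.35,0.4],[-0.16,0.038,0,0,0,-0.47,0.4],[-0.2,0.047,0,0,0,-0.59,0.4],[-0.24,0.057,0,0,0,-0.71,0.4],[-0.256,0.0608,0,0,0,-0.83,0.4],[-0.256,0.0608,0,0,0,-0.95,0.4]]]'

```text
time: 16.78
eef_pos: [0.444, 0.2723, 0.2007]
orientation: [[0.776, -0.63, 0.006], [-0.63, -0.776, 0.002], [0.003, -0.006, -1.0]]
wrist_force: [-0.3, -0.1, -0.3]
opening: 0.698
```

```bash
python3 - <<'E'
from h import *
delta([.446,.268,.13],44)
E
```

```text
shift [0.004  0.0025 0.0707] rot [-0.0023 -0.0069 -1.4501] rows>= 11.6 t 16.78 q [-38.  40.   5. 101.  -5.  38. -69.]
```

Call:
step_arm --commands '[[[0.004,0.0025,0.02,0,-0.002,-0.12,0.4],[0.004,0.0025,0.04,0,-0.004,-0.24,0.4],[0.004,0.0025,0.06,0,-0.006,-0.36,0.4],[0.004,0.0025,0.07,0,-0.006,-0.48,0.4],[0.004,0.0025,0.07,0,-0.006,-0.6,0.4],[0.004,0.0025,0.07,0,-0.006,-0.72,0.4],[0.004,0.0025,0.07,0,-0.006,-0.84,0.4],[0.004,0.0025,0.07,0,-0.006,-0.96,0.4]]]'

```text
time: 17.45
eef_pos: [0.446, 0.268, 0.1306]
orientation: [[0.96, 0.28, 0.001], [0.28, -0.96, 0.003], [0.002, -0.003, -1.0]]
wrist_force: [-0.7, 0.5, 0.4]
opening: 0.7
```

```bash
python3 - <<'E'
from h import *
delta([.446,.268,.13],44)
E
```

```text
shift [ 0.     -0.      0.0006] rot [-0.0027 -0.0023 -0.4842] rows>= 3.9 t 17.45 q [-29.  47. -10. 104.  15.  30. -32.]
```

Call:
step_arm --commands '[[[0,0,0,-0.001,-0.001,-0.12,0.4],[0,0,0,-0.002,-0.002,-0.24,0.4],[0,0,0,-0.003,-0.002,-0.36,0.4],[0,0,0,-0.003,-0.002,-0.484,0.4],[0,0,0,-0.003,-0.002,-0.484,0.4],[0,0,0,-0.003,-0.002,-0.484,0.4],[0,0,0,-0.003,-0.002,-0.484,0.4]]]'

```text
time: 18.03
eef_pos: [0.4461, 0.2679, 0.1306]
orientation: [[0.723, 0.691, 0.0], [0.691, -0.723, -0.0], [0.0, 0.0, -1.0]]
wrist_force: [0.2, -0.6, -0.5]
opening: 0.703
```

```bash
python3 - <<'E'
from h import *
c=arm.read_camera('wrist');cv2.imwrite('pics/i1.png',c['pixels'])
delta([.446,.268,.13],44)
cv2.imwrite('pics/i2.png',cv2.resize(c['pixels'][130:250,200:320],(600,600),interpolation=cv2.INTER_CUBIC))
E
```

```text
shift [ 0.     -0.      0.0006] rot [ 0.0005 -0.0001 -0.0038] rows>= 0.0 t 18.08 q [-25.  47. -17. 104.  25.  32. -15.]
```

View pics/i1.png

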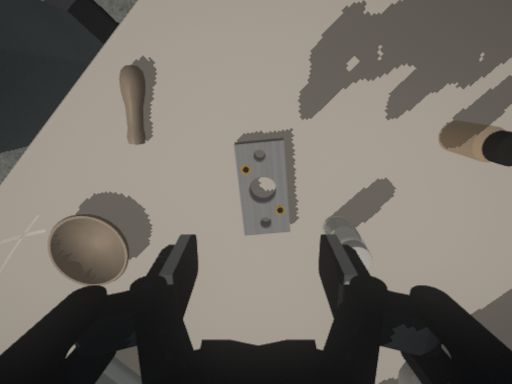

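View pics/i2.png

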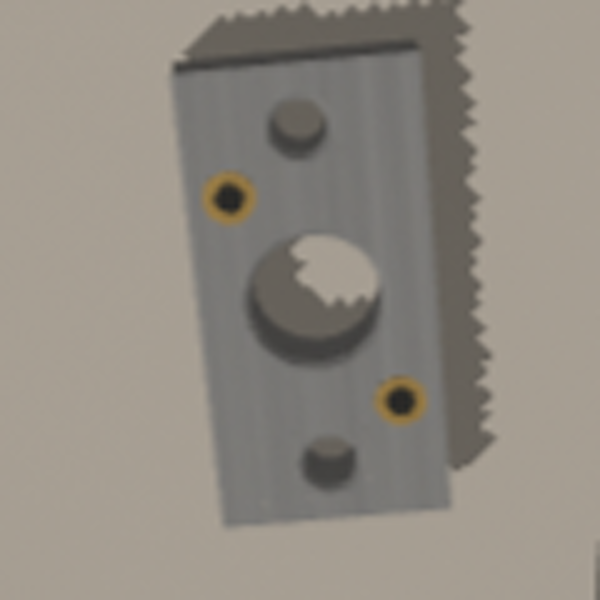

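```bash
python3 - <<'E'
from h import *
c=arm.read_camera('wrist')
q=np.array([(173,72),(418,50),(452,507),(224,526),(297,128),(329,462)])/5+[200,130]-.4
z=.012
x=fitpose(c,[(.038,.019,z),(.038,-.019,z),(-.038,-.019,z),(-.038,.019,z),(.028,0,z),(-.028,0,z)],q,[.446,.27,2.3])
delta([x[0],x[1],.029],np.degrees(x[2])-90)
for p in [(338,222),(345,232)]: print(ray(c,*p,0))
E
```

```text
pose [0.4494 0.2712] yaw 139.12
resid px [[-0.8, 0.2], [0.3, -0.1], [-0.2, 0.1], [-0.4, 0.3], [0.6, -0.4], [0.5, 0.0]]
shift [0.0047 0.     0.1016] rot [ 0.0005 -0.0001 -0.0924] rows>= 2.4 t 18.13 q [-25.  47. -17. 104.  25.  32. -14.]
[0.51927216 0.29223777 0.        ]
[0.53069798 0.29013508 0.        ]
```

Call:
step_arm --commands '[[[0.0047,0,0.02,0,0,-0.0924,0.2],[0.0047,0,0.06,0,0,-0.0924,0.15],[0.0047,0,0.095,0,0,-0.0924,0.15],[0.0047,0,0.1016,0,0,-0.0924,0.15],[0.0047,0,0.1016,0,0,-0.0924,0.15],[0.0047,0,0.1016,0,0,-0.0924,0.15]]]'

```text
time: 18.63
eef_pos: [0.4497, 0.2716, 0.0303]
orientation: [[0.655, 0.756, 0.001], [0.756, -0.655, -0.0], [0.001, 0.001, -1.0]]
wrist_force: [-0.2, -0.5, 0.1]
opening: 0.571
```

```bash
python3 - <<'E'
from h import *
delta([.4494,.2712,.029],49.1)
E
```

```text
shift [-0.0005  0.0001  0.0013] rot [ 0.0009 -0.0007 -0.0002] rows>= 0.0 t 18.63 q [-28.  58. -12. 105.  31.  20. -15.]
```

Call:
step_arm --commands '[[[-0.0005,0,0.0013,0.001,-0.001,0,0],[-0.0005,0,0.0013,0.001,-0.001,0,-0.2],[-0.0005,0,0.0013,0.001,-0.001,0,-1],[-0.0005,0,0.0013,0.001,-0.001,0,-1],[-0.0005,0,0.0013,0.001,-0.001,0,-1]]]'

```text
time: 19.05
eef_pos: [0.4501, 0.2716, 0.0311]
orientation: [[0.655, 0.755, 0.002], [0.755, -0.655, 0.001], [0.002, 0.001, -1.0]]
wrist_force: [-3.0, -1.1, 18.2]
opening: 0.418
```

```bash
python3 - <<'E'
from h import *
delta([.4851,.0083,.14],85.8)
E
```

```text
shift [-0.1757  0.1991 -0.1092] rot [ 0.0014 -0.002  -0.6413] rows>= 6.9 t 19.05 q [-28.  58. -12. 105.  31.  20. -15.]
```

Call:
step_arm --commands '[[[0,0,-0.04,0,0,0,-1],[0,0,-0.08,0,0,0.05,-1],[0,0,-0.12,0,0,0.15,-1],[0,0,-0.16,0,0,0.27,-1],[0,0,-0.17,0,0,0.39,-1],[-0.03,0.03,-0.17,0,0,0.51,-1],[-0.05,0.06,-0.17,0,0,0.63,-1],[-0.08,0.09,-0.17,0,0,0.75,-1]]]'

```text
time: 19.72
eef_pos: [0.4658, 0.152, 0.2027]
orientation: [[0.995, 0.101, 0.005], [0.101, -0.995, 0.003], [0.005, -0.002, -1.0]]
wrist_force: [2.1, 0.6, -2.2]
opening: 0.413
```

```bash
python3 - <<'E'
from h import *
delta([.4849,.0083,.2],-94.2)
E
```

```text
shift [0.0044 0.1449 0.0024] rot [-0.0062 -0.0018  1.7454] rows>= 14.0 t 19.72 q [-15.  38. -12. 107.  12.  36. -28.]
```

Call:
step_arm --commands '[[[0,0.035,0,0,0,0.12,-1],[0.002,0.07,0,0,0,0.24,-1],[0.003,0.105,0,0,0,0.36,-1],[0.0044,0.14,0,0,0,0.48,-1],[0.0044,0.145,0,0,0,0.6,-1],[0.0044,0.145,0,0,0,0.72,-1],[0.0044,0.145,0,0,0,0.84,-1],[0.0044,0.145,0,0,0,0.96,-1]]]'

```text
time: 20.38
eef_pos: [0.4849, 0.0081, 0.2037]
orientation: [[0.648, -0.761, 0.007], [-0.761, -0.648, 0.004], [0.001, -0.008, -1.0]]
wrist_force: [0.3, 1.2, -1.4]
opening: 0.417
```

```bash
python3 - <<'E'
from h import *
delta([.4849,.0083,.2],-94.2)
E
```

```text
shift [-0.0001 -0.0001  0.0037] rot [-0.0078  0.0018  0.7787] rows>= 6.2 t 20.38 q [ -6.  38.   2. 108.  -3.  34. -51.]
```

Call:
step_arm --commands '[[[0,0,0,-0.002,0,0.12,-1],[0,0,0,-0.004,0,0.24,-1],[0,0,0,-0.006,0.001,0.36,-1],[0,0,0,-0.007,0.001,0.48,-1],[0,0,0,-0.008,0.002,0.6,-1],[0,0,0.01,-0.008,0.002,0.72,-1],[0,0,0.04,-0.008,0.002,0.779,-1],[0,0,0.07,-0.008,0.002,0.779,-1]]]'

```text
time: 21.05
eef_pos: [0.4861, 0.009, 0.1347]
orientation: [[-0.078, -0.997, 0.004], [-0.997, 0.078, 0.001], [-0.001, -0.004, -1.0]]
wrist_force: [-0.2, 1.6, -2.0]
opening: 0.414
```

Call:
step_arm --commands '[[[0,0,0.005,0,0,0,-1],[0,0,0.005,0,0,0,-1],[0,0,0.005,0,0,0,-1]]]'

```text
time: 21.3
eef_pos: [0.4865, 0.009, 0.1313]
orientation: [[-0.078, -0.997, 0.005], [-0.997, 0.078, 0.002], [-0.002, -0.005, -1.0]]
wrist_force: [0.1, 0.6, -0.4]
opening: 0.42
```

```bash
python3 - <<'E'
from h import *
delta([.4849,.0083,.123],-94.2)
c=arm.read_camera('wrist');cv2.imwrite('pics/j1.png',c['pixels'])
E
```

```text
shift [0.0008 0.0016 0.0083] rot [-0.0049  0.0022 -0.0047] rows>= 0.2 t 21.3 q [-11.  46.  11. 112. -20.  24. -79.]
```

View pics/j1.png

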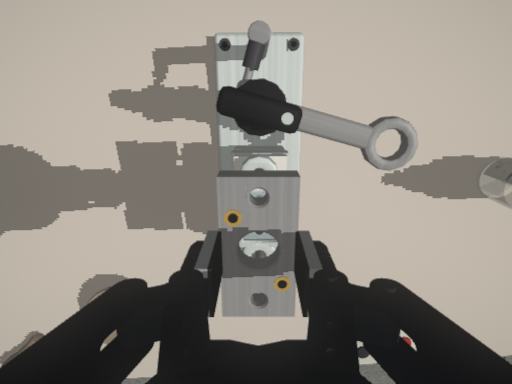

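Call:
step_arm --commands '[[[0.0008,0.0016,0.0083,-0.005,0.002,-0.0047,-1],[0.0008,0.0016,0.016,-0.005,0.002,-0.0047,-1],[0.0008,0.0016,0.025,-0.005,0.002,-0.0047,-1],[0.0008,0.0016,0.03,-0.005,0.002,-0.0047,-1],[0.0008,0.0016,0.03,-0.005,0.002,-0.0047,-1]]]'

```text
time: 21.77
eef_pos: [0.4848, 0.0083, 0.1003]
orientation: [[-0.073, -0.997, -0.001], [-0.997, 0.073, 0.0], [0.0, 0.001, -1.0]]
wrist_force: [0.8, -0.4, -2.0]
opening: 0.415
```

```bash
python3 - <<'E'
from h import *
delta([.4849,.0083,.095],-94.2)
c=arm.read_camera('wrist');cv2.imwrite('pics/j2.png',c['pixels'])
E
```

```text
shift [ 0.     -0.0001  0.0053] rot [ 0.0009 -0.     -0.    ] rows>= 0.1 t 21.77 q [-10.  49.   9. 113. -21.  20. -78.]
```

View pics/j2.png

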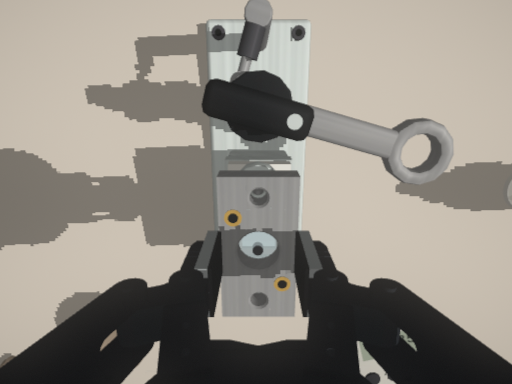

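Pins appear within both holes ((259,196), (259,299)); continue down.

Call:
step_arm --commands '[[[0,0,0.003,0,0,0,-1],[0,0,0.006,0,0,0,-1],[0,0,0.007,0,0,0,-1],[0,0,0.007,0,0,0,-1]]]'

```text
time: 22.15
eef_pos: [0.485, 0.0082, 0.0942]
orientation: [[-0.073, -0.997, -0.0], [-0.997, 0.073, 0.0], [-0.0, 0.0, -1.0]]
wrist_force: [-1.6, 0.3, 7.9]
opening: 0.416
```

```bash
python3 - <<'E'
from h import *
c=arm.read_camera('wrist');cv2.imwrite('pics/j3.png',cv2.resize(c['pixels'][150:320,200:320],(423,600),interpolation=cv2.INTER_CUBIC))
E
```

```text
(no output)
```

View pics/j3.png

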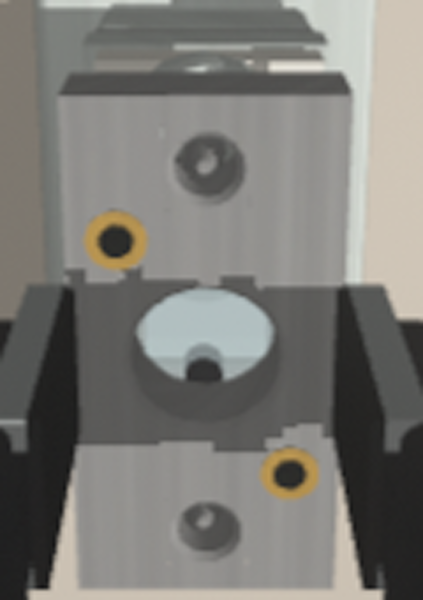

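Call:
step_arm --commands '[[[0,0,0,0,0,0,-0.1],[0,0,0,0,0,0,0],[0,0,0,0,0,0,0.1],[0,0,-0.02,0,0,0,0.2],[0,0.01,-0.05,0,0,0,0.2],[0,0.03,-0.09,0,0,0,0.3],[0,0.04,-0.12,0,0,0,0.3],[0,0.04,-0.12,0,0,0,0.3]]]'

```text
time: 22.87
eef_pos: [0.4446, 0.0112, 0.2187]
orientation: [[-0.074, -0.997, 0.005], [-0.997, 0.074, 0.001], [-0.001, -0.005, -1.0]]
wrist_force: [0.8, -0.1, -0.4]
opening: 0.649
```

```bash
python3 - <<'E'
from h import *
c=arm.read_camera('wrist');cv2.imwrite('pics/k1.png',c['pixels'])
cv2.imwrite('pics/k2.png',cv2.resize(c['pixels'][10:210,200:400],(600,600),interpolation=cv2.INTER_CUBIC))
print(arm.read_state()['eef_pos'])
c=arm.read_camera('side');a=c['pixels'][150:250,200:310];cv2.imwrite('pics/k3.png',cv2.resize(a,(660,600),interpolation=cv2.INTER_CUBIC))
E
```

```text
[0.44531545 0.01143512 0.21655409]
```

View pics/k2.png

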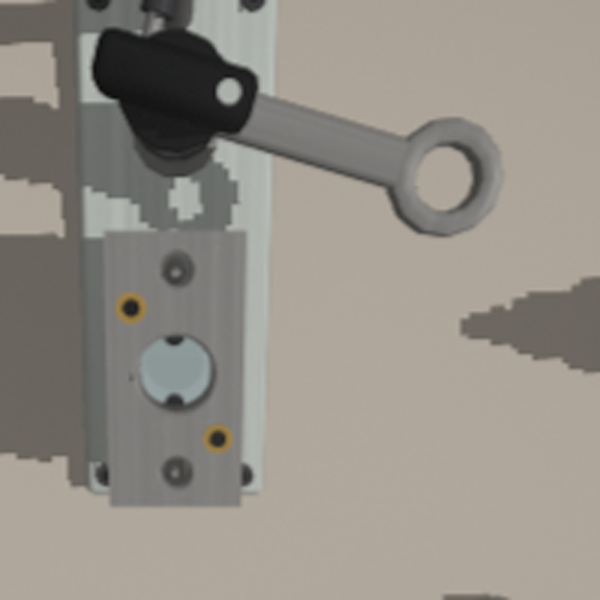

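View pics/k3.png

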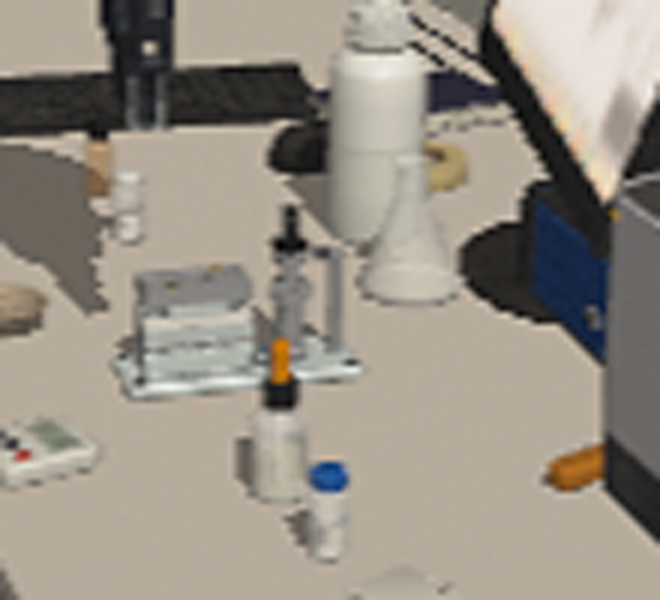

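```bash
python3 - <<'E'
from h import *
c=arm.read_camera('wrist')
cv2.imwrite('pics/k4.png',cv2.resize(c['pixels'][0:100,210:310],(600,600),interpolation=cv2.INTER_CUBIC))
p=proj(c,[.555,.0029,.117]);print('pred wing ctr',p,(p-[210,0])*6)
a=np.radians(-109.8);u=np.array([np.cos(a),np.sin(a)]);n=np.array([-u[1],u[0]])
for sx in(-1,1):
  for sy in(-1,1):
    w=np.array([.555,.0029])+u*.018*sx+n*.006*sy
    print(sx,sy,((proj(c,[*w,.117])-[210,0])*6).round(0))
print(ray(c,258,15,.095))
E
```

```text
pred wing ctr [259.85560198  33.55189301] [299.13361186 201.31135807]
-1 -1 [118. 211.]
-1 1 [146.  88.]
1 -1 [447. 311.]
1 1 [481. 191.]
[0.5699846  0.00301516 0.095     ]
```

View pics/k4.png

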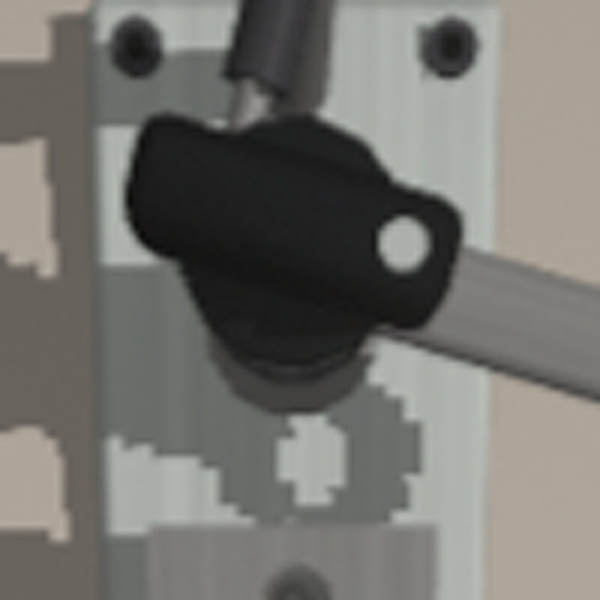

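```bash
python3 - <<'E'
from h import *
delta([.5545,.003,.22],-19.8)
E
```

```text
shift [ 0.0004 -0.1095 -0.0058] rot [-7.0000e-04 -1.0000e-04 -1.2982e+00] rows>= 10.4 t 23.02 q [-15.  35.  16. 114. -17.  33. -81.]
```

Call:
step_arm --commands '[[[0,-0.03,-0.005,0,0,-0.12,0.3],[0,-0.06,-0.005,0,0,-0.24,0.3],[0,-0.09,-0.005,0,0,-0.36,0.3],[0,-0.1095,-0.005,0,0,-0.48,0.2],[0,-0.1095,-0.005,0,0,-0.6,0.1],[0,-0.1095,-0.005,0,0,-0.72,0],[0,-0.1095,-0.005,0,0,-0.84,0],[0,-0.1095,-0.005,0,0,-0.96,0]]]'

```text
time: 23.68
eef_pos: [0.5544, 0.0033, 0.2175]
orientation: [[0.779, -0.627, -0.001], [-0.627, -0.779, 0.001], [-0.002, 0.0, -1.0]]
wrist_force: [0.2, 0.8, -0.3]
opening: 0.504
```

```bash
python3 - <<'E'
from h import *
delta([.5545,.003,.22],-19.8)
E
```

```text
shift [ 0.0003  0.0002 -0.0025] rot [ 0.      0.0017 -0.3326] rows>= 2.7 t 23.68 q [ -4.  42.   0.  92.  -0.  46. -42.]
```

Call:
step_arm --commands '[[[0,0,-0.002,0,0.001,-0.12,0],[0,0,-0.002,0,0.001,-0.24,0],[0,0,-0.002,0,0.002,-0.333,0],[0,0,-0.002,0,0.002,-0.333,0],[0,0,-0.002,0,0.002,-0.333,0],[0,0,-0.002,0,0.002,-0.333,0]]]'

```text
time: 24.18
eef_pos: [0.5544, 0.0033, 0.2188]
orientation: [[0.94, -0.342, -0.001], [-0.342, -0.94, 0.0], [-0.001, 0.0, -1.0]]
wrist_force: [0.2, 0.6, -0.0]
opening: 0.5
```

```bash
python3 - <<'E'
from h import *
delta([.5545,.003,.22],-19.8)
c=arm.read_camera('wrist');cv2.imwrite('pics/l1.png',c['pixels'])
print(proj(c,[.555,.0029,.117]))
E
```

```text
shift [ 0.0002  0.0003 -0.0012] rot [ 0.0002  0.0008 -0.0032] rows>= 0.0 t 24.18 q [ -1.  41.  -5.  92.   5.  47. -28.]
[258.48547982 197.60766727]
```

View pics/l1.png

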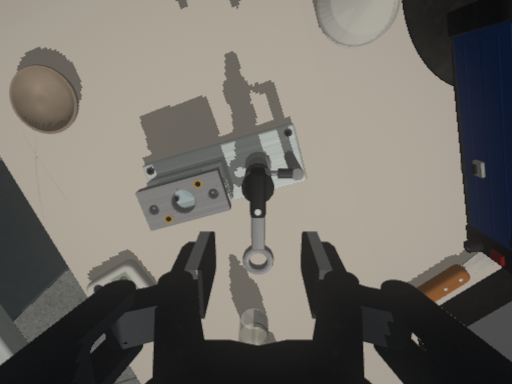

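```bash
python3 - <<'E'
from h import *
c=arm.read_camera('wrist')
cv2.imwrite('pics/l2.png',cv2.resize(c['pixels'][140:240,220:320],(600,600),interpolation=cv2.INTER_CUBIC))
for z in(.08,.09,.1): print(ray(c,297,173,z))
s=arm.read_camera('side');
cv2.imwrite('pics/l3.png',cv2.resize(s['pixels'][150:220,210:290],(686,600),interpolation=cv2.INTER_CUBIC))
E
```

```text
[5.88807509e-01 4.07352299e-04 8.00000000e-02]
[0.58849531 0.00330121 0.09      ]
[0.58818311 0.00619507 0.1       ]
```

View pics/l2.png

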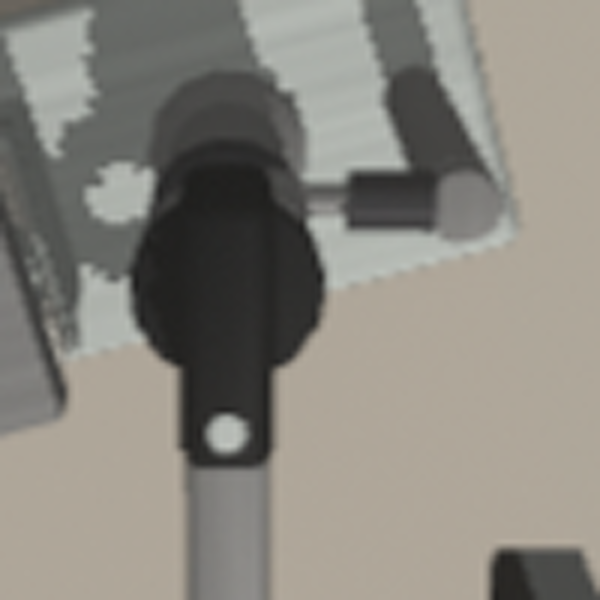

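View pics/l3.png

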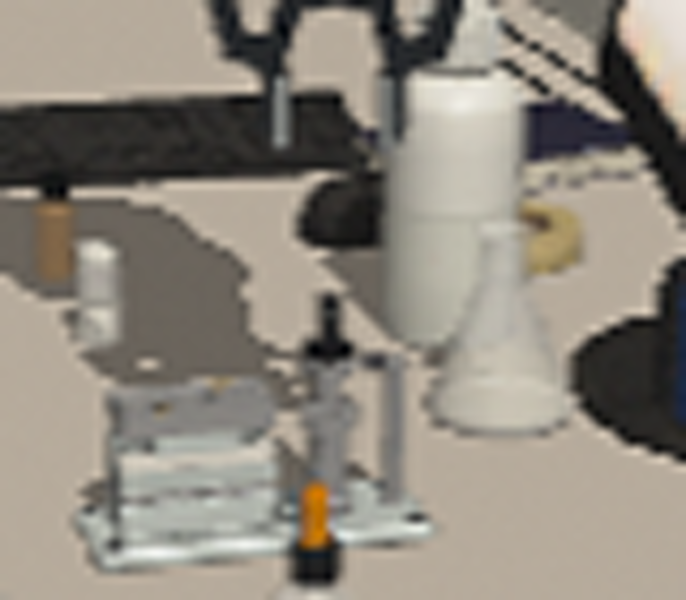

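```bash
python3 - <<'E'
from h import *
c=arm.read_camera('wrist')
print(proj(c,[.555,.0029,.095]), proj(c,[.5563,.006,.095]))
a=np.radians(-4.24);u=np.array([np.cos(a),np.sin(a)])
for s in(.028,-.028): print(proj(c,[*(np.array([.4852,.0081])+u*s),.075]))
cv2.imwrite('pics/l4.png',cv2.resize(c['pixels'][150:250,120:240],(720,600),interpolation=cv2.INTER_CUBIC))
E
```

```text
[258.34894988 188.69455985] [258.5604195  184.72419879]
[212.41637551 194.07641598]
[152.90875121 210.05262767]
```

View pics/l4.png

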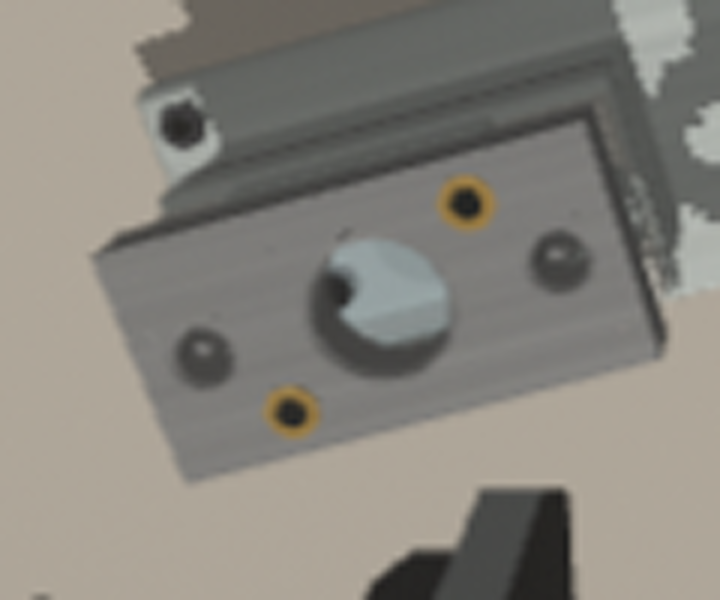

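```bash
python3 - <<'E'
from h import *
delta([.5555,.0035,.127],-19.8)
E
```

```text
shift [ 0.001  -0.0004  0.0924] rot [ 0.0002 -0.0001 -0.0007] rows>= 2.2 t 24.38 q [ -1.  41.  -5.  92.   5.  47. -28.]
```

Call:
step_arm --commands '[[[0.001,0,0.03,0,0,0,-0.35],[0.001,0,0.05,0,0,0,-0.35],[0.001,0,0.05,0,0,0,-0.35],[0.001,0,0.075,0,0,0,-0.35],[0.001,0,0.09,0,0,0,-0.35],[0.001,0,0.0924,0,0,0,-0.35],[0.001,0,0.0924,0,0,0,-0.35]]]'

```text
time: 24.97
eef_pos: [0.5554, 0.0031, 0.1274]
orientation: [[0.941, -0.34, -0.0], [-0.34, -0.941, -0.0], [-0.0, 0.0, -1.0]]
wrist_force: [0.2, -0.9, -0.5]
opening: 0.325
```

```bash
python3 - <<'E'
from h import *
delta([.5555,.0035,.127],-19.8)
c=arm.read_camera('wrist');cv2.imwrite('pics/m1.png',c['pixels'])
E
```

```text
shift [-0.0001 -0.0004  0.0004] rot [ 0.0004  0.0003 -0.001 ] rows>= 0.0 t 24.97 q [ -1.  49.  -4.  97.   6.  34. -29.]
```

View pics/m1.png

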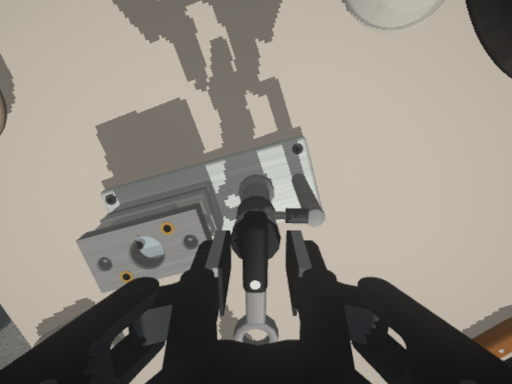

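Call:
step_arm --commands '[[[0,0,0,0,0,0,-0.7],[0,0,0,0,0,0,-1],[0,0,0,0,0,0,-1],[0,0,0,0,0,0,-1]]]'

```text
time: 25.35
eef_pos: [0.5544, 0.0038, 0.1296]
orientation: [[0.941, -0.339, -0.002], [-0.339, -0.941, 0.0], [-0.002, 0.0, -1.0]]
wrist_force: [-14.9, 4.7, 17.4]
opening: 0.121
```

Call:
step_arm --commands '[[[0,0,-0.0005,0,0,0.06,-1],[0,0,-0.0005,0,0,0.13,-1],[0,0,-0.0005,0,0,0.2,-1],[0,0,-0.0005,0,0,0.27,-1],[0,0,-0.0005,0,0,0.34,-1]]]'

```text
time: 25.77
eef_pos: [0.5543, 0.0039, 0.1301]
orientation: [[0.772, -0.636, -0.002], [-0.636, -0.772, 0.001], [-0.002, 0.001, -1.0]]
wrist_force: [2.6, -1.0, -23.6]
opening: 0.117
```

```bash
python3 - <<'E'
from h import *
s=arm.read_state();print(s['wrist_force'],s['wrist_torque'])
c=arm.read_camera('wrist');cv2.imwrite('pics/m2.png',c['pixels'])
E
```

```text
[  2.61302562  -1.0260051  -23.55717847] [-0.05538963 -0.5671963   0.16334639]
```

View pics/m2.png

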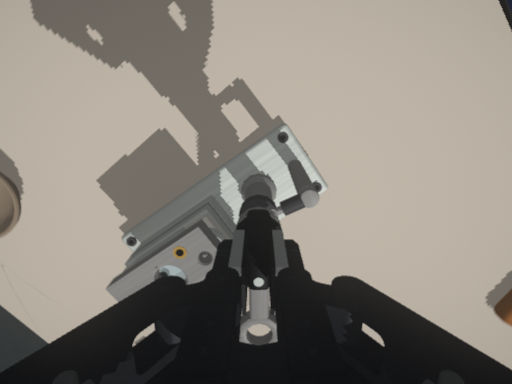

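Call:
step_arm --commands '[[[0,0,0.0015,0,0,0.08,-1],[0,0,0.0015,0,0,0.16,-1],[0,0,0.0015,0,0,0.25,-1],[0,0,0.0015,0,0,0.34,-1],[0,0,0.0015,0,0,0.43,-1],[0,0,0.0015,0,0,0.52,-1],[0,0,0.0015,0,0,0.6,-1],[0,0,0.0015,0,0,0.6,-1]]]'

```text
time: 26.48
eef_pos: [0.5545, 0.0036, 0.1299]
orientation: [[0.27, -0.963, -0.001], [-0.963, -0.27, 0.0], [-0.001, 0.001, -1.0]]
wrist_force: [-2.4, -3.7, 8.0]
opening: 0.116
```

```bash
python3 - <<'E'
from h import *
s=arm.read_state();print(s['wrist_force'],s['wrist_torque']);delta([.5547,.0035,.129],-94.3)
E
```

```text
[-2.38633102 -3.73031612  7.99493776] [-0.6606375   0.76095685 -0.18976503]
shift [ 0.0001 -0.0001  0.0009] rot [0.0011 0.0004 0.348 ] rows>= 2.8 t 26.48 q [ -9.  50.  10.  97. -14.  34. -65.]
```

Call:
step_arm --commands '[[[0,0,0,0,0,0.08,-1],[0,0,0,0,0,0.16,-1],[0,0,0,0,0,0.24,-1],[0,0,0,0,0,0.31,-1],[0,0,0,0,0,0.36,-1],[0,0,0,0,0,0.36,-1]]]'

```text
time: 26.98
eef_pos: [0.5546, 0.0034, 0.13]
orientation: [[-0.087, -0.996, -0.001], [-0.996, 0.087, -0.0], [0.0, 0.001, -1.0]]
wrist_force: [2.5, -3.7, -13.3]
opening: 0.115
```

```bash
python3 - <<'E'
from h import *
s=arm.read_state();print(s['wrist_force'],s['wrist_torque']);delta([.5547,.0035,.129],-94.3)
c=arm.read_camera('wrist');cv2.imwrite('pics/m3.png',c['pixels'])
E
```

```text
[  2.52215711  -3.66277619 -13.29902607] [-0.8721987  -0.3789669   0.10302248]
shift [-0.0001 -0.0001  0.001 ] rot [ 0.0011 -0.0001 -0.0117] rows>= 0.1 t 26.98 q [-12.  50.  16.  98. -21.  35. -79.]
```

View pics/m3.png

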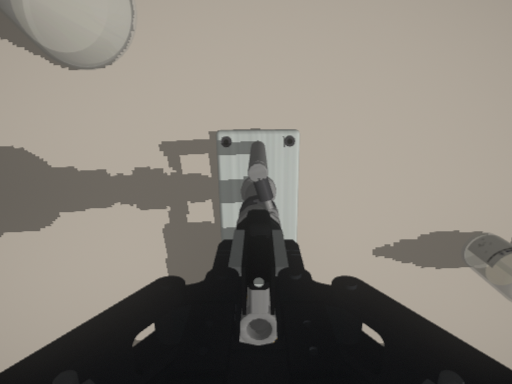

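Call:
step_arm --commands '[[[0,0,0.001,0,0,-0.01,-0.4],[0,0,0,0,0,-0.01,-0.35],[0,0,0,0,0,-0.01,-0.3],[0,0,-0.03,0,0,-0.01,-0.3],[0,0.01,-0.07,0,0,-0.01,-0.2],[0,0.05,-0.1,0,0,-0.01,0],[0,0.09,-0.11,0,0,-0.01,0],[0,0.11,-0.11,0,0,-0.01,0]]]'

```text
time: 27.7
eef_pos: [0.4429, 0.0129, 0.2425]
orientation: [[-0.073, -0.997, 0.002], [-0.997, 0.073, 0.001], [-0.001, -0.002, -1.0]]
wrist_force: [0.2, 0.1, -0.6]
opening: 0.501
```

Call:
step_arm --commands '[[[0,0.01,0,0,0,0,0],[0,0.01,0,0,0,0,0],[0,0.01,0,0,0,0,0]]]'

```text
time: 27.95
eef_pos: [0.4332, 0.0139, 0.2431]
orientation: [[-0.072, -0.997, 0.003], [-0.997, 0.072, 0.002], [-0.002, -0.003, -1.0]]
wrist_force: [1.1, 0.5, 0.1]
opening: 0.499
```

```bash
python3 - <<'E'
from h import *
c=arm.read_camera('wrist');cv2.imwrite('pics/n1.png',c['pixels'])
cv2.imwrite('pics/n2.png',cv2.resize(c['pixels'][0:200,160:360],(600,600),interpolation=cv2.INTER_CUBIC))
p=proj(c,[.4852,.0081,.08]);print((p-[160,0])*3)
c=arm.read_camera('side');a=c['pixels'][150:250,200:310];cv2.imwrite('pics/n3.png',cv2.resize(a,(660,600),interpolation=cv2.INTER_CUBIC))
cv2.imwrite('pics/n4.png',arm.read_camera('top')['pixels'])
E
```

```text
[304.05494365 355.94022622]
```

View pics/n2.png

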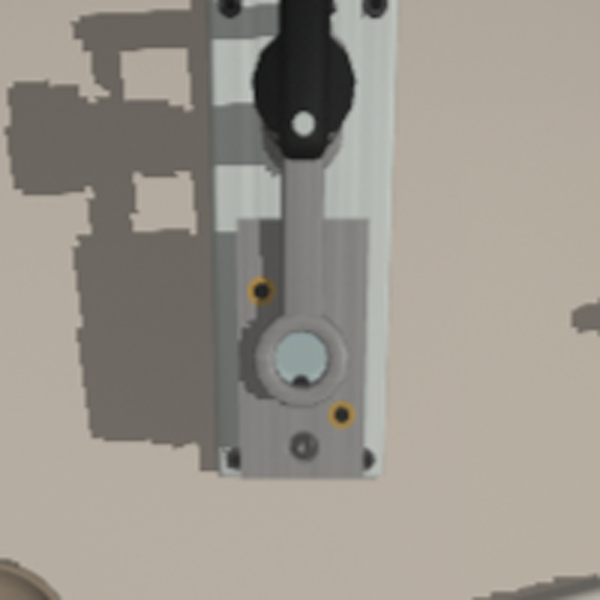

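View pics/n3.png

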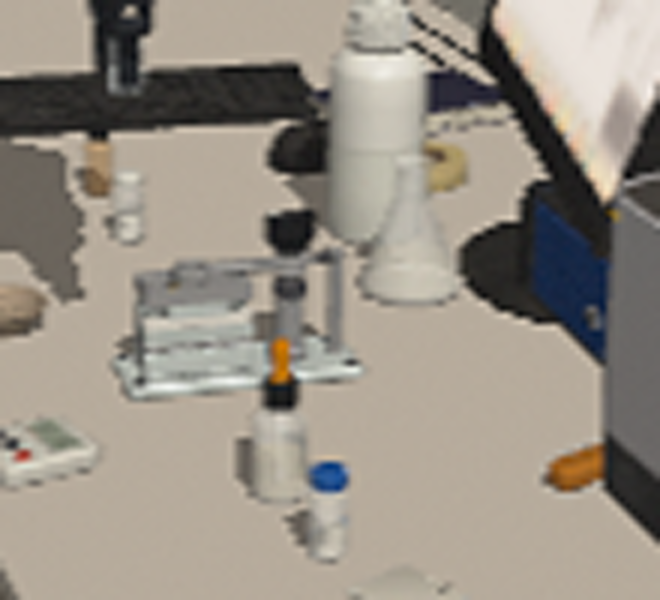

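View pics/n4.png

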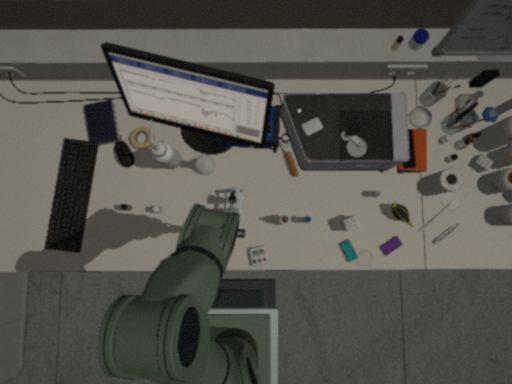

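```bash
python3 -c "
from workcell import arm
print(arm.read_state()['time']); print(arm.sign_off())"
```

```text
28.1
the job is handed in; nothing more can be done
None
```

I assembled the cell in the order asked: plain window, spacer, drilled window, front plate. I then turned the knob about 75° clockwise to home, let go and backed the gripper off. It was handed in at 28.1 s.

**Last checks:**
- **Layers:** Before the clamp was turned, both pins showed in the front plate's holes. In the side view the stack looks flat and closed. The front plate came down to within 0.1 mm of its expected seated height, with about 8 N of contact.
- **Clamp:** In the wrist image the ring foot lies at (302,357), against a predicted seat centre of (304,356). That puts it on centre to about 1 px of the unscaled picture. The knob stayed home after release.
- **Bystanders and look-alikes:** In the last top and side views, those I could make out are where they were. The arm hides the mortar in the last top view.

**What went wrong or disagreed:**
- **Spacer grasp:** The first try was too high, and the fingers slid over the top and nudged the spacer a few millimetres on the bench. I measured it again and the second grasp held.
- **Knob forces:** During the knob grasp and turn the wrist force reached about 24 N, mostly vertical.
- **Knob position:** The wing first looked 2 to 3 mm off its predicted place. The disc and front plate holes agreed with the prediction to about 1 px, so I used that.

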